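# Draw the wedge from under the cast-iron lid and hang it up

### The job

The heavy hinged lid of the cast-iron surface box stands ajar on a beech wedge: without lifting the lid, gently work the wedge backward out from under it in short tugs of a centimetre or two, letting wedge and lid come to rest for a moment after each, until the lid is fully shut. Lay the wedge flat on a clear patch of the bench and let go, then take it again nearer its thin end so that its hole is free, and hang it by the hole on the one empty slanted peg of the hook rack, well down the peg, and leave it hanging there. Do not push the fittings and tools on the bench about.

Things in the scene. Friction and masses are not known exactly. Their poses are not given: they have to be found in the camera images.
- surface_box: Cast-iron surface box (stopcock box), fixed: frame 250 (x) x 210 (y) x 80 mm high on a low flange, open inside. Origin under its centre on the bench; -x is its front, where the wedge sticks out over the front rim; z up. The rim top is 80 mm above the bench. It stands to the left of the robot, its front turned roughly to the robot's right.
- lid (a joint): Angle of the heavy iron lid (rad): 0 = fully shut on the rim, grows as it opens; 0.09 to 0.1 at the start, resting on the wedge. Hinged along the box's back rim; 232 mm from hinge to front edge, 200 mm wide, 11 mm thick, about 3 kg, no spring. It sinks as the wedge is drawn out (about 0.8 mrad per mm); drawing takes about 10 to 22 N.
- lid_edge (a point): Middle of the lower front edge of the lid, which bears on the wedge's slope. When shut it lies 8 mm inside the box's front face, at the rim's height.
- wedge: Beech wedge, 190 x 50 mm, about 150 g. Origin: centre of its flat underside; x points to the THICK end, z up. 4 mm thick at x = -95 mm, rising evenly to 30 mm at x = +45 mm; the last 50 mm is a flat 30 mm thick head with the hanging hole. At the start it lies on the box's front rim, thin end 90 to 105 mm in past the lid edge, thick end about 80 mm out in front: draw it straight back along its +x.
- wedge_eye (a point): Centre of the wedge's hanging hole (28 mm diameter through the 30 mm thick head), at wedge x = +70 mm, z = +15 mm.
- rack: Grey steel hook rack, fixed, on the right. Origin on the bench under the front face of its crossbar, x = 0; -x is the front, towards the robot. Crossbar 400 x 36 mm, centred 215 mm up; 22 mm posts at y = +-180 mm, 250 mm high, feet 52 mm forward, 98 mm back. Three slanted pegs 110 mm apart on the crossbar, two in use; which of the three places is empty varies.
- peg_free: The empty peg: round steel rod 10 mm in diameter, straight, 100 mm long, rising at 45 degrees above the horizontal out of the crossbar's front. Origin: its root on the crossbar's front face, 215 mm above the bench; axes as the rack's, so the rod runs from the origin along (-0.707, 0, +0.707).
- peg_tip (a point): The free upper end of the empty peg.
- peg_spanner: A peg like it, with a steel spanner hanging on it (fixed), 40 mm wide, reaching down to 55 mm above the bench.
- peg_rosettes: A peg like it, with three metal pipe rosettes hanging on it (fixed), 68 mm wide.
- tee: Grey plastic pipe tee lying flat, 110 mm run, 55 mm branch, 52 mm thick; origin under the crossing. Bystander, loose.
- elbow: Grey plastic 90-degree pipe elbow lying flat, legs 65 mm long, 52 mm thick; origin on the bench, 20 mm inside the corner along both legs. Bystander, loose.
- coupling: White plastic pipe coupling (short tube) standing upright, 62 mm across, 62 mm high; origin under its centre. Bystander, loose.
- bottle: White plastic bottle, 64 mm across, 155 mm high, standing beside the wedge's way out; origin under its centre. Bystander, loose.
- tin: Plain round metal tin, 84 mm across, 70 mm high; origin under its centre. Bystander, loose.
- valve: Brass gate valve with a dark handwheel on top, 96 mm long, 36 mm wide at the ends, 70 mm high; origin under its centre. Bystander, loose.
- pipe_wrench: Pipe wrench lying flat with a dark grip, 205 mm long, up to 52 mm wide, 22 mm high; origin under the middle of its length, x towards its jaw. Bystander, loose.
- spare_wedge: A second, smaller beech wedge without a hole, 100 x 40 x 20 mm, lying flat; origin centre of its underside. Not the one to work with. Bystander, loose.
Things that resemble listed ones, but are neither listed nor needed, are in the scene too. Leave any green or turquoise look-alike of the wedge alone.

How it is judged:
By the outcome, as a careful person would: the job done as asked, in the order asked, and still so for the second after the job is handed in, with the robot touching nothing.
It also fails if it takes over 72 s, if anything falls off the work surface, if the arm or the gripper's body presses on something with over 40 N, if the wrist force passes 120 N, or if a joint passes its speed limit or range.

### The arm

A 6-joint arm with a two-finger parallel gripper is mounted at the origin on the work surface. World frame = base frame: x ahead of the robot, y to its left, z up, the work surface at z = 0. Lengths are in m, angles in degrees, forces in N, time in s.
With the tool pointing down it reaches from about 0.35 to 0.875 m from the base axis. Payload 4.2 kg.
Tool frame: the origin (TCP) lies at the very end of the fingers, on their centre line; the grasp point (between the pads) lies r.pinch_z behind it (r.pinch_z is the distance from the TCP to the grasp point, in m); y points along the fingers, z is the direction in which the jaws open and shut, and the axes are right-handed (so a half turn about y gives the same grasp; the last joint's range is limited). The gripper opens to 87 mm and grips with 3 to 60 N. Pads are 19 mm wide; open, the fingers measure 117 mm over their backs; the gripper's body (75 mm by 190 mm) begins 51 mm behind the grasp point.
Start: joints at [86.551, 22.042, 0.453, 0, -68.411, -14.817], TCP at [0.196, 0.593, 0.223] pointing down, gripper open.
Joint ranges: [-179.83, 179.83], [-69.29, 118.12], [-61.27, 80.66], [-181.25, 117.63], [-171.15, -9.14], [-177.46, 177.46]. Speed limits (degrees/s): [159.86, 159.86, 180, 180, 180, 180].

### API

Orientations are given as a 3x3 rotation matrix whose columns are the frame's x, y, z axes.
In Python, from station import sense, capture, camera_params, r gives the robot as it stands.
- The arm moves only by the tool move_arm, never from a script. Its argument "increments" is text: rows parted by semicolons, each of 7 numbers parted by spaces: the closure, from -1 (fully open) to 1 (shut), so that 0 is half open, then the shift along the tool's x, y, z in m, then the turn, a rotation vector about the tool's x, y, z in rad. In form: hand x y z wx wy wz; .... A call has 1 to 8 rows; each row is the pose to reach, as a shift and turn from the pose commanded when the call began, along the tool's axes at that moment; what a row does not reach only later rows make up. A row lasts 1/10 s, in which the tool goes at most 50 mm and 8.59 degrees, less where a joint would pass 70% of its speed; a pose out of reach is approached as far as the arm can. A call with a gripper value outside its range is refused whole. The fingers move at their own pace and stop on an object; the grip force is fixed at half the most. Time passes only in rows, so rows that repeat a pose let the fingers close. It gives the time, the measured TCP pose, the force and the opening at its end, in the units of the state.
- sense(): the state, without advancing time (a new reading comes with each control period).
- capture(name): name is "scene" or "side" or "wrist"; returns (picture, depth): 384x512x3 uint8, red, green, blue; 384x512 float32, m along the optical axis (not along the pixel's ray), 0 where there is no reading.
- camera_params(name): a dict with "fx", "fy", "cx", "cy" (pixels), "xyz" and "orientation" of the camera in the world. Camera axes: x right, y down, z forward; pixel columns grow to the right and rows downward; lengths in m; the calibration is good to about 2 mm. A picture is of the moment at which its call begins: read the wrist's pose just before it. camera_params takes no time and is no camera call; for the wrist camera it gives the pose at the moment of the call.
- r.finish_job(): hands the job in, once; it reports no verdict.
The state is a dict: "time_s": time; "joints": joint angles; "joint_velocities": joint speeds; "effort": joint torques, N m; "tcp_pos": TCP position; "ee_rot": TCP orientation; "wrist_force": force on the tool from outside, world axes, zero at the start; "moment": the same for the moment, N m; "gripper_width": opening from 0.0 (shut) to 1.0 (fully open).
Only numpy, scipy, OpenCV 4.12 (cv2) and the standard library are available. Lean on these libraries where they do the work, as an engineer would, in place of code of your own. Each camera call takes 0.05 s, during which the arm holds its last target.

## Working session

There is one attempt and no reset: what is moved stays moved. The work goes in short steps, Python scripts to look and compute and a tool call to move; the robot and the scene stay as the last step left them, time stands still between calls to the robot, and variables do not carry over. Pictures are saved under pics/ and viewed, and the job is handed in when it is done.

Besides the shell and the picture viewer there is one more tool, called after "Emit:" as name(argument=value, ...) on one line, values as JSON. move_arm: Moves the arm, as the interface text tells. Its arguments: {"type":"object","properties":{"increments":{"type":"string"}},"required":["increments"]}

```bash
ls; mkdir -p pics; cat > h.py <<'E'
import numpy as np, cv2, pickle
from station import sense, capture, camera_params, r
def snap(n,out):
    p=camera_params(n); im,d=capture(n)
    cv2.imwrite(f'pics/{out}.png',cv2.cvtColor(im,cv2.COLOR_RGB2BGR))
    pickle.dump((p,im,d),open(f'pics/{out}.pkl','wb')); return p,im,d
def load(out): return pickle.load(open(f'pics/{out}.pkl','rb'))
def pt(P,u,v,z=None,k=1):
    p,im,d=P
    R=np.array(p['orientation']);
    if R.shape!=(3,3): R=R.reshape(3,3)
    ray=np.array([(u-p['cx'])/p['fx'],(v-p['cy'])/p['fy'],1.]); o=np.array(p['xyz'])
    if z is not None:
        w=R@ray; return o+w*(z-o[2])/w[2]
    u0,v0=int(round(u)),int(round(v)); w=d[max(0,v0-k):v0+k+1,max(0,u0-k):u0+k+1]; w=w[w>0]
    return o+R@(ray*np.median(w))
def crop(out,u0,v0,u1,v1,s,name):
    im=cv2.imread(f'pics/{out}.png')[v0:v1,u0:u1]
    cv2.imwrite(f'pics/{name}.png',cv2.resize(im,None,fx=s,fy=s,interpolation=cv2.INTER_CUBIC))
def proj(P,X):
    p=P[0];R=np.array(p['orientation']).reshape(3,3); c=R.T@(np.array(X)-np.array(p['xyz']))
    return p['fx']*c[0]/c[2]+p['cx'],p['fy']*c[1]/c[2]+p['cy']
E
python3 - <<'E'
from h import *
s=sense();print({k:(np.round(v,3).tolist() if not isinstance(v,(int,float)) else v) for k,v in s.items()},r.pinch_z)
for n in('scene','side','wrist'):
    P=snap(n,n+'0');print(n,P[0])
E
```

```text
pics
{'time_s': 0.0, 'joints': [86.551, 22.088, 0.379, -0.029, -68.41, -14.816], 'joint_velocities': [-0.132, -0.062, -0.046, -0.072, 0.069, 0.044], 'effort': [0.001, -39.067, 18.74, 4.22, 0.011, -0.0], 'tcp_pos': [0.196, 0.593, 0.221], 'ee_rot': [[-0.95, -0.001, -0.314], [0.314, -0.002, -0.95], [-0.0, -1.0, 0.002]], 'wrist_force': [0.42, -0.037, 0.273], 'moment': [0.009, -0.022, 0.001], 'gripper_width': 0.9995540799097474} 0.0187
scene {'fx': 460.54940426165956, 'fy': 460.54940426165956, 'cx': 256.2469322858381, 'cy': 194.16910096091115, 'xyz': array([ 1.82281962, -0.02164785,  1.04877719]), 'orientation': array([[ 0.04227961,  0.55309195, -0.83204671],
       [ 0.99890328, -0.00663302,  0.04634905],
       [ 0.02011631, -0.83309381, -0.5527658 ]])}
side {'fx': 371.0021557090213, 'fy': 371.0021557090213, 'cx': 258.6257540239614, 'cy': 193.90440920699274, 'xyz': array([ 0.50218183, -0.84313238,  1.02976507]), 'orientation': array([[ 0.99902949, -0.04190606,  0.01356311],
       [-0.03876271, -0.69023806,  0.72254333],
       [-0.02091717, -0.72236784, -0.69119257]])}
wrist {'fx': 264.88756972762377, 'fy': 264.88756972762377, 'cx': 253.014701155776, 'cy': 187.29758781501783, 'xyz': array([0.26595757, 0.56934806, 0.38216728]), 'orientation': array([[-0.31455536, -0.91365678, -0.25746109],
       [-0.94923708,  0.30332656,  0.0833184 ],
       [ 0.00197036,  0.27059986, -0.96268989]])}
```

View pics/scene0.png

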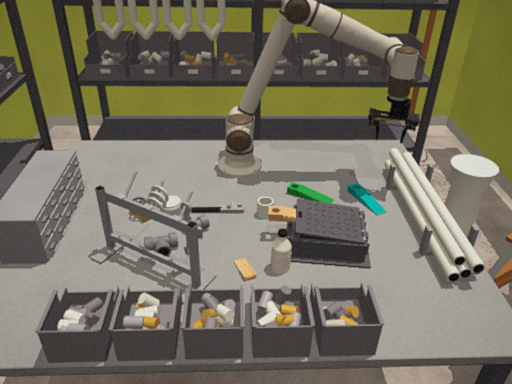

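View pics/side0.png

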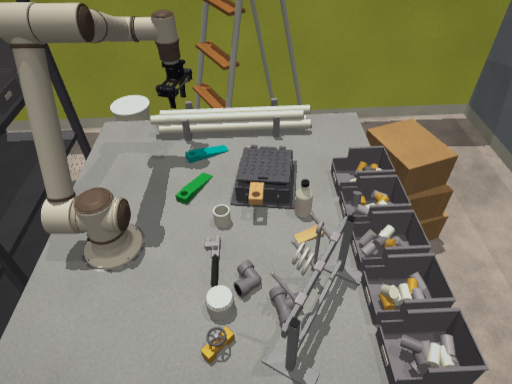

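View pics/wrist0.png

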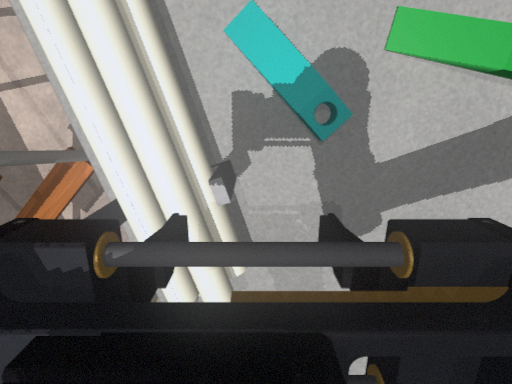

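Candidates (scene px): beech wedge under the lid (282,214); green look-alike (310,193); turquoise (366,199); small spare wedge (245,269). The one sticking out from under the lid is the right one; next I check it in close crops.

```bash
python3 - <<'E'
from h import *
crop('scene0',225,180,385,280,5,'c1')
crop('side0',195,130,335,260,5.5,'c2')
crop('scene0',85,170,255,290,4.6,'c3')
crop('side0',180,200,370,384,4,'c4')
E
```

```text
(no output)
```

View pics/c1.png

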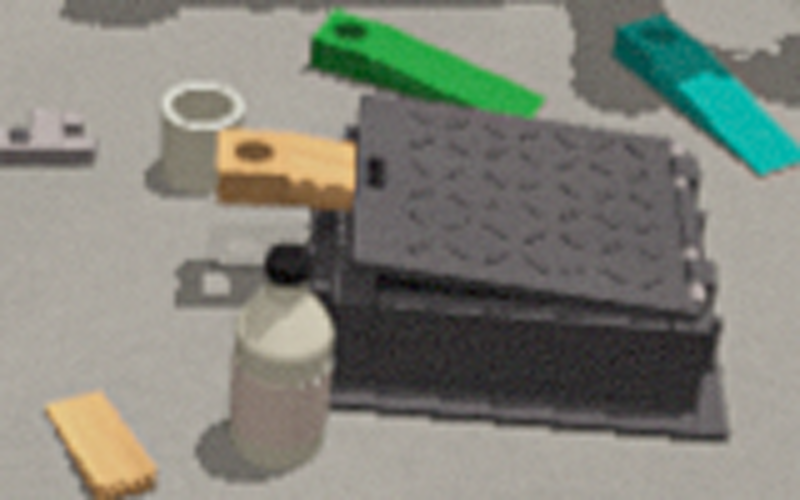

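View pics/c2.png

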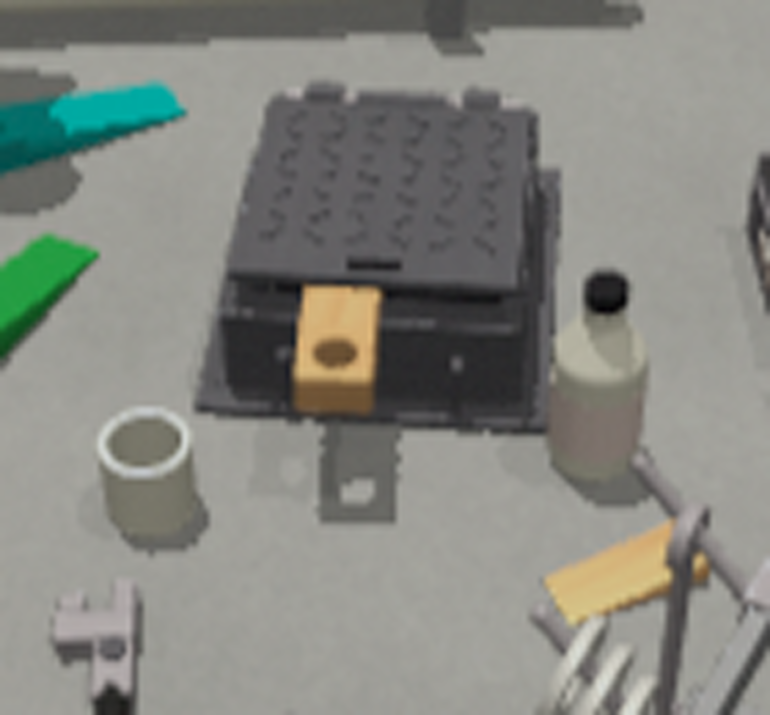

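View pics/c3.png

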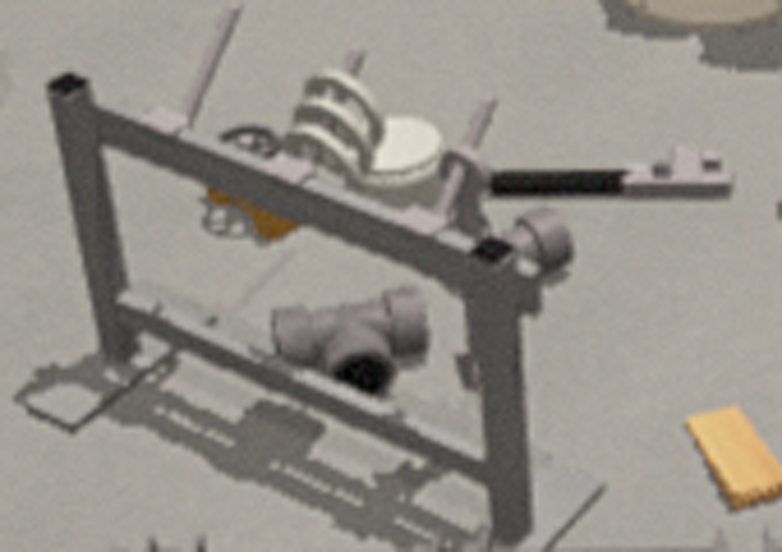

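View pics/c4.png

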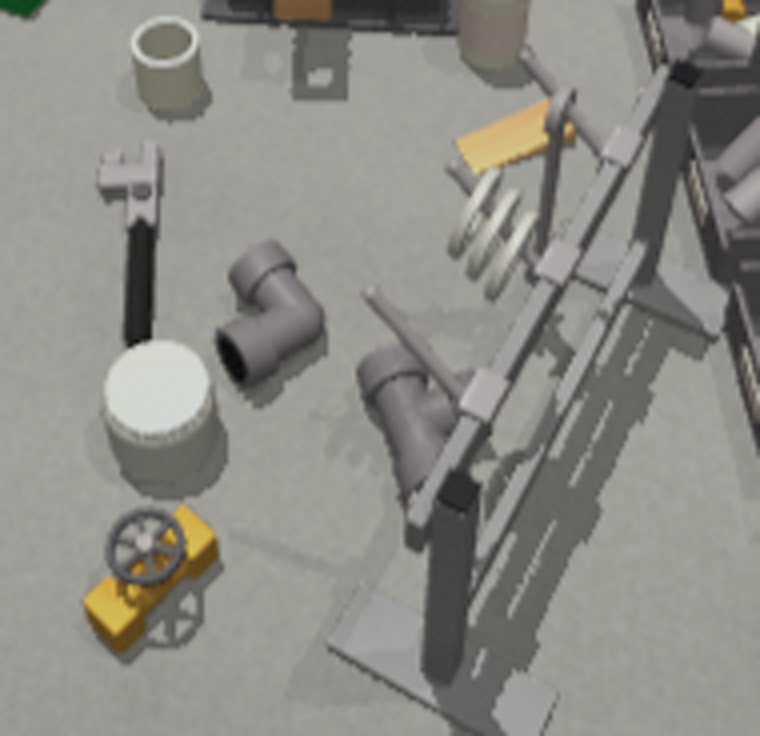

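The crops show the beech wedge with its hole at scene (276,210) / side (256,194), sticking out toward −y. The empty peg is the −y end one: side tip (272,273), root about (300,299); the rosettes are on the middle peg and the spanner on the +y one. Now measuring.

```bash
python3 - <<'E'
from h import *
S=load('side0');C=load('scene0')
o=lambda u,v:(195+u/5.5,130+v/5.5)
for n,q in dict(holeSide=(335,351),fl=(294,378),fr=(374,381),bl=(303,288),br=(380,291)).items():
    print(n,pt(S,*o(*q),z=.11).round(4))
q=lambda u,v:(225+u/5,180+v/5)
for n,p in dict(hole=(255,151),fl=(220,131),fr=(220,170),b=(355,143),br=(355,184)).items(): print('C',n,pt(C,*q(*p),z=.11).round(4))
# cloud of orange
def cloud(P):
    p,im,d=P;R=np.array(p['orientation']).reshape(3,3)
    v,u=np.mgrid[0:384,0:512]
    X=np.stack([(u-p['cx'])/p['fx']*d,(v-p['cy'])/p['fy']*d,d],-1)@R.T+np.array(p['xyz']);X[d==0]=np.nan
    return X
for P,n in((S,'side'),(C,'scene')):
    X=cloud(P);im=P[1].astype(int)
    hsv=cv2.cvtColor(P[1],cv2.COLOR_RGB2HSV)
    m=(hsv[...,0]>8)&(hsv[...,0]<25)&(hsv[...,1]>90)&(X[...,2]>.075)&(X[...,2]<.13)&(X[...,0]<.6)&(X[...,0]>.2)&(X[...,1]>0)
    Y=X[m];t=Y[Y[:,2]>np.percentile(Y[:,2],60)-.004]
    print(n,m.sum(),Y.min(0).round(3),Y.max(0).round(3),'top',np.median(t,0).round(4))
    t=t[:, :2].astype(np.float32);print(cv2.minAreaRect(t))
    # bystander heights
c=lambda u,v:(180+u/4,200+v/4)
print('peg tip',pt(S,*c(371,293),k=0).round(3),pt(S,*c(375,298),k=1).round(3),'z=.286',pt(S,*c(371,293),z=.286).round(4))
print('clip root',pt(S,*c(482,395)).round(3))
print('bar ends post R top',pt(S,*c(460,495)).round(3),'post L top',pt(S,*c(683,75)).round(3))
s=lambda u,v:(85+u/4.6,170+v/4.6)
for n,p in dict(tipfree=(235,12),tipros=(357,57),tipsp=(487,104),clipf=(170,122),clipm=(290,170),clips=(425,220),postR=(68,85),postL=(490,250)).items():
    print('C',n,pt(C,*s(*p)).round(3), pt(C,*s(*p),z=.286 if 'tip' in n else .235 if 'clip' in n else .25).round(3))
E
```

```text
holeSide [0.5105 0.1194 0.11  ]
fl [0.4833 0.0958 0.11  ]
fr [0.5346 0.09   0.11  ]
bl [0.491  0.1822 0.11  ]
br [0.5427 0.1759 0.11  ]
C hole [0.5122 0.1221 0.11  ]
C fl [0.4875 0.0991 0.11  ]
C fr [0.5345 0.096  0.11  ]
C b [0.5035 0.1937 0.11  ]
C br [0.5522 0.1881 0.11  ]
side 802 [0.201 0.093 0.075] [0.543 1.576 0.114] top [0.3744 1.2443 0.1029]
((0.4246251583099365, 0.8428455591201782), (0.18203005194664001, 1.506038784980774), 11.362051010131836)
scene 377 [0.459 0.096 0.079] [0.545 0.197 0.114] top [0.5173 0.1417 0.1071]
((0.5130383968353271, 0.14565613865852356), (0.09646293520927429, 0.0621241070330143), 86.04877471923828)
peg tip [ 0.539 -0.341  0.289] [ 0.542 -0.343  0.286] z=.286 [ 0.5396 -0.3393  0.286 ]
clip root [ 0.603 -0.381  0.238]
bar ends post R top [ 0.581 -0.452  0.255] post L top [ 0.771 -0.15   0.256]
C tipfree [ 0.544 -0.337  0.285] [ 0.546 -0.336  0.286]
C tipros [ 0.603 -0.245  0.284] [ 0.605 -0.245  0.286]
C tipsp [ 0.664 -0.153  0.286] [ 0.664 -0.153  0.286]
C clipf [ 0.609 -0.375  0.237] [ 0.606 -0.376  0.235]
C clipm [ 0.666 -0.286  0.236] [ 0.664 -0.286  0.235]
C clips [ 0.724 -0.191  0.237] [ 0.721 -0.192  0.235]
C postR [ 0.586 -0.446  0.253] [ 0.582 -0.448  0.25 ]
C postL [ 0.775 -0.145  0.251] [ 0.773 -0.145  0.25 ]
```

```bash
cat >> h.py <<'E'
def cloud(P):
    p,im,d=P;R=np.array(p['orientation']).reshape(3,3)
    v,u=np.mgrid[0:384,0:512]
    X=np.stack([(u-p['cx'])/p['fx']*d,(v-p['cy'])/p['fy']*d,d],-1)@R.T+np.array(p['xyz']);X[d==0]=np.nan
    return X
E
python3 - <<'E'
from h import *
# ortho map: x .2-.9 up, y -.5..+.5 left ; 800 px wide =>1.25mm
H=np.zeros((560,800,3),np.uint8);Z=np.full((560,800),-1.)
for n in('side0','scene0'):
    P=load(n);s=3
    d=cv2.resize(P[2],None,fx=s,fy=s,interpolation=cv2.INTER_NEAREST);im=cv2.resize(P[1],None,fx=s,fy=s,interpolation=cv2.INTER_NEAREST)
    X=cloud(P);X=cv2.resize(X.astype(np.float32),None,fx=s,fy=s,interpolation=cv2.INTER_LINEAR)
    ok=np.isfinite(X).all(-1)&(X[...,2]<.3);X=X[ok];c=im[ok]
    r_=np.round((.9-X[:,0])*800).astype(int);q=np.round((.5-X[:,1])*800).astype(int)
    k=(r_>=0)&(r_<560)&(q>=0)&(q<800)
    o=np.argsort(X[k,2]);r_,q,c,z=r_[k][o],q[k][o],c[k][o],X[k,2][o]
    b=z>=Z[r_,q];r_,q,c,z=r_[b],q[b],c[b],z[b]
    H[r_,q]=c;Z[r_,q]=z
np.save('pics/Z.npy',Z)
H=cv2.cvtColor(H,cv2.COLOR_RGB2BGR)
for i in range(0,11):
    cv2.line(H,(i*80,0),(i*80,560),(255,0,0),1);cv2.putText(H,f'{.5-i*.1:.1f}',(i*80+2,10),0,.35,(0,0,255))
for i in range(0,7):
    cv2.line(H,(0,i*80),(800,i*80),(255,0,0),1);cv2.putText(H,f'{.9-i*.1:.1f}',(2,i*80+10),0,.35,(0,0,255))
cv2.imwrite('pics/map.png',H)
E
```

```text
(no output)
```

View pics/map.png

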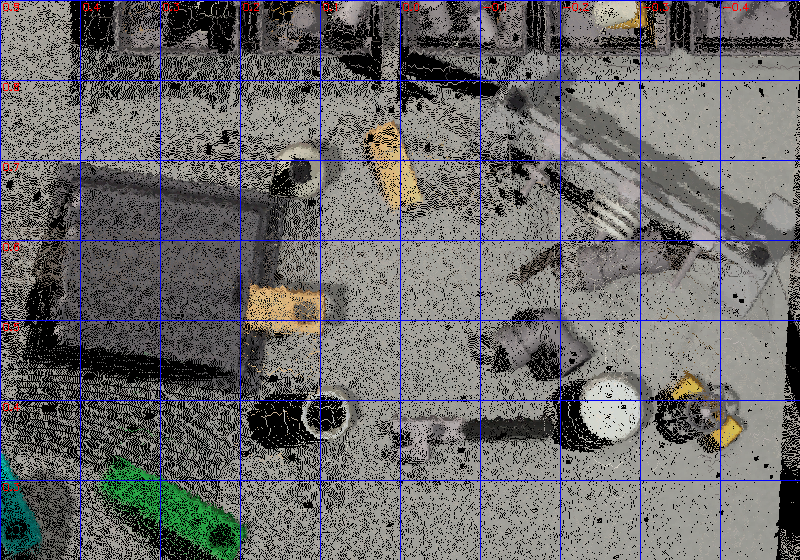

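```bash
cat >> h.py <<'E'
from scipy.spatial.transform import Rotation as Ro
def down(az, tilt=0):
    """tool x azimuth az (deg), tool pointing down; returns R cols"""
    a=np.radians(az);x=np.array([np.cos(a),np.sin(a),0]);y=np.array([0,0,-1.]);return np.stack([x,y,np.cross(x,y)],1)
def setc(R,p): pickle.dump((np.array(R),np.array(p)),open('cmd.pkl','wb'))
def getc(): return pickle.load(open('cmd.pkl','rb'))
def inc(Rt,pt_,Rc=None,pc=None):
    if Rc is None: Rc,pc=getc()
    return Rc.T@(np.array(pt_)-pc), Ro.from_matrix(Rc.T@Rt).as_rotvec()
def apply(row,save=True):
    Rc,pc=getc();r_=np.array(row,float);p=pc+Rc@r_[:3];R=Rc@Ro.from_rotvec(r_[3:]).as_matrix()
    if save:setc(R,p)
    return R,p
def st():
    s=sense();R=np.array(s['ee_rot']);print('t',round(s['time_s'],2),'tcp',np.round(s['tcp_pos'],4),'xaz',round(np.degrees(np.arctan2(R[1,0],R[0,0])),2),'y',R[:,1].round(3),'F',np.round(s['wrist_force'],1),'g',round(s['gripper_width'],3),'j',np.round(s['joints'],1));return s
E
python3 - <<'E'
from h import *
s=st()
setc(down(np.degrees(np.arctan2(.314,-.95))),[.196,.593,.223])
d,w=inc(down(82),[.512,.125,.22]);print(d.round(4),w.round(4))
E
```

```text
t 0.15 tcp [0.1957 0.5931 0.2217] xaz 161.73 y [-0.    -0.002 -1.   ] F [-0.1 -0.4  0.2] g 0.996 j [ 86.6  22.1   0.4  -0.  -68.4 -14.8]
[-0.4469  0.003   0.3452] [0.     1.3912 0.    ]
```

Emit:
move_arm(increments="-1 -0.015 0 0.012 0 0.05 0; -1 -0.045 0 0.035 0 0.14 0; -1 -0.08 0 0.062 0 0.25 0; -1 -0.115 0 0.089 0 0.36 0; -1 -0.15 0 0.116 0 0.47 0; -1 -0.185 0 0.143 0 0.58 0; -1 -0.22 0 0.17 0 0.69 0; -1 -0.255 0 0.197 0 0.8 0")

```text
time_s: 0.95
tcp_pos: [0.3768, 0.3248, 0.2225]
ee_rot: [[-0.433, -0.0, -0.901], [0.901, -0.0, -0.433], [-0.0, -1.0, 0.0]]
wrist_force: [0.9, 0.4, 0.5]
gripper_width: 0.998
```

```bash
python3 - <<'E'
from h import *
st();apply([-.255,0,.197,0,.8,0])
d,w=inc(down(82),[.512,.125,.22]);print(getc(),d.round(4),w.round(4))
E
```

```text
t 0.95 tcp [0.3768 0.3248 0.2225] xaz 115.66 y [-0. -0. -1.] F [0.9 0.4 0.5] g 0.998 j [ 59.5   9.6 -17.   -0.  -63.4 -33.8]
(array([[-0.43638249,  0.        , -0.89976126],
       [ 0.89976126,  0.        , -0.43638249],
       [ 0.        , -1.        ,  0.        ]]), array([0.37629323, 0.32592632, 0.223     ])) [-0.24    0.003  -0.0344] [0.     0.5912 0.    ]
```

Emit:
move_arm(increments="-1 -0.035 0 -0.005 0 0.09 0; -1 -0.075 0 -0.01 0 0.19 0; -1 -0.115 0 -0.015 0 0.29 0; -1 -0.155 0 -0.02 0 0.39 0; -1 -0.195 0 -0.026 0 0.49 0; -1 -0.225 0.002 -0.032 0 0.56 0; -1 -0.24 0.003 -0.034 0 0.59 0; -1 -0.24 0.003 -0.034 0 0.59 0")

```text
time_s: 1.75
tcp_pos: [0.5121, 0.1237, 0.2188]
ee_rot: [[0.141, -0.001, -0.99], [0.99, -0.001, 0.141], [-0.001, -1.0, 0.001]]
wrist_force: [-0.3, 0.1, -0.3]
gripper_width: 1.001
```

```bash
python3 - <<'E'
from h import *
apply([-.24,.003,-.034,0,.59,0]);st();snap('wrist','w1');print(getc())
E
```

```text
t 1.75 tcp [0.5121 0.1237 0.2188] xaz 81.89 y [-0.001 -0.001 -1.   ] F [-0.3  0.1 -0.3] g 1.001 j [ 31.2  12.7 -13.5  -0.  -63.9 -39.3]
(array([[ 0.13798413,  0.        , -0.99043444],
       [ 0.99043444,  0.        ,  0.13798413],
       [ 0.        , -1.        ,  0.        ]]), array([0.51161691, 0.12482062, 0.22      ]))
```

View pics/w1.png

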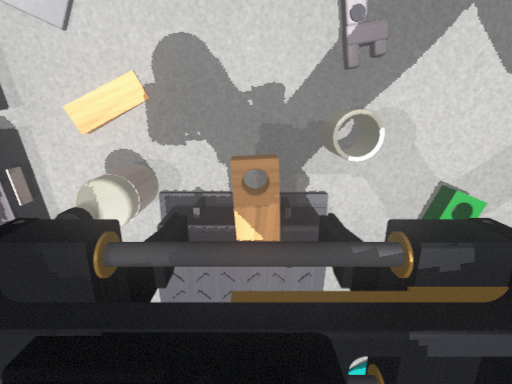

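Wrist view: beech wedge head at (232–279,156), hole at (256,180), between bottle (112,200) and coupling (357,137). I take its axis and edges at the head's top height.

```bash
python3 - <<'E'
from h import *
crop('w1',205,140,305,250,5,'w1c')
P=load('w1');p,im,d=P;X=cloud(P)
hsv=cv2.cvtColor(im,cv2.COLOR_RGB2HSV)
m=np.zeros((384,512),bool);m[150:240,222:290]=True
m&=(hsv[...,0]>6)&(hsv[...,0]<25)&(hsv[...,1]>90)
m&=(X[...,2]>.104)&(X[...,2]<.116)
Y=X[m];print(m.sum(),Y.min(0),Y.max(0),np.median(Y,0))
# edges per row
L=[];Rr=[]
for v in range(164,236,4):
    u=np.where(m[v])[0]
    if len(u)>10:L.append(X[v,u[0]]);Rr.append(X[v,u[-1]])
L,Rr=np.array(L),np.array(Rr)
for E in(L,Rr):
    k=np.polyfit(E[:,1],E[:,0],1);print('slope',k,'az',np.degrees(np.arctan(k[0])),E[0].round(3),E[-1].round(3))
A=np.linalg.lstsq(np.c_[Y[:,:2],np.ones(len(Y))],Y[:,2],rcond=None)[0];print('plane',A)
print('hole',pt(P,256,180,z=.11))
E
```

```text
2447 [0.48253446 0.09313093 0.1040019 ] [0.53768386 0.17647442 0.11018006] [0.51041906 0.13565113 0.10782288]
slope [0.08299724 0.52333792] az 4.744517358710926 [0.531 0.097 0.11 ] [0.536 0.166 0.104]
slope [0.08518752 0.47457927] az 4.869130031858925 [0.484 0.104 0.107] [0.49  0.173 0.104]
plane [-0.00358902 -0.03515401  0.11396442]
hole [0.50792984 0.11717463 0.11      ]
```

View pics/w1c.png

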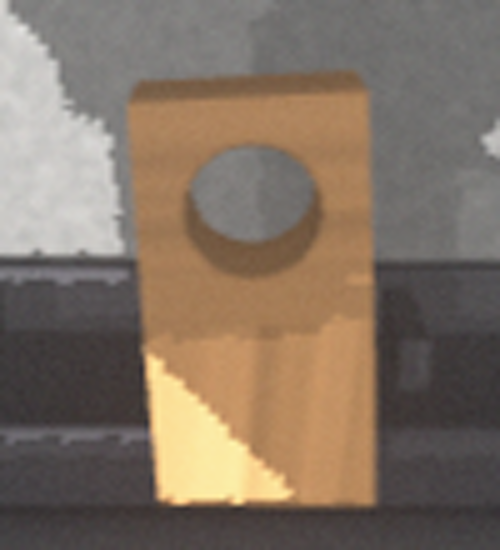

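```bash
python3 - <<'E'
from h import *
d,w=inc(down(85),[.5105,.127,.085]);print(d.round(4),w.round(4))
E
```

```text
[0.002  0.135  0.0014] [ 0.     -0.0512  0.    ]
```

Emit:
move_arm(increments="-1 0 0.02 0 0 -0.02 0; -1 0.002 0.05 0.001 0 -0.05 0; -1 0.002 0.085 0.001 0 -0.051 0; -1 0.002 0.11 0.001 0 -0.051 0; -1 0.002 0.125 0.001 0 -0.051 0; -1 0.002 0.135 0.001 0 -0.051 0; -1 0.002 0.135 0.001 0 -0.051 0")

```text
time_s: 2.5
tcp_pos: [0.51, 0.1279, 0.0835]
ee_rot: [[0.086, -0.002, -0.996], [0.996, -0.001, 0.086], [-0.001, -1.0, 0.002]]
wrist_force: [-0.3, -0.7, 0.4]
gripper_width: 1.0
```

```bash
python3 - <<'E'
from h import *
apply([.002,.135,.001,0,-.051,0]);st();snap('wrist','w2');snap('side','s2');crop('side','s2',0,0,0,0,'') if 0 else crop('s2',195,130,335,260,5,'s2c')
E
```

```text
t 2.5 tcp [0.51   0.1279 0.0835] xaz 85.08 y [-0.002 -0.001 -1.   ] F [-0.3 -0.7  0.4] g 1.0 j [ 31.8  21.1 -23.8  -0.  -45.2 -36.7]
```

View pics/w2.png

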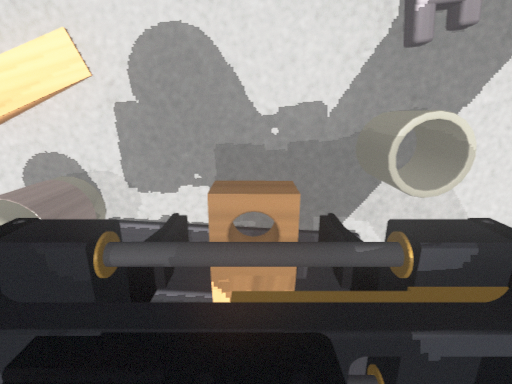

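View pics/s2c.png

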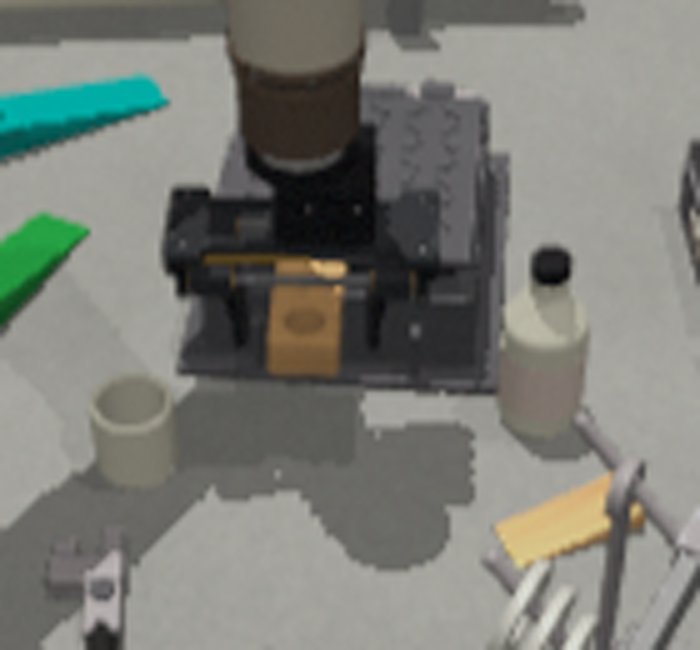

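The wedge head (210–299) sits centred between the fingers and parallel to them, clear of bottle and coupling. Closing.

Emit:
move_arm(increments="0 0 0 0 0 0 0; 0.2 0 0 0 0 0 0; 1 0 0 0 0 0 0; 1 0 0 0 0 0 0; 1 0 0 0 0 0 0; 1 0 0 0 0 0 0")

```text
time_s: 3.2
tcp_pos: [0.5105, 0.1273, 0.0845]
ee_rot: [[0.087, -0.001, -0.996], [0.996, -0.0, 0.087], [-0.001, -1.0, 0.001]]
wrist_force: [-1.3, -1.0, 1.0]
gripper_width: 0.574
```

```bash
python3 - <<'E'
from h import *
st()
E
```

```text
t 3.2 tcp [0.5105 0.1273 0.0845] xaz 85.01 y [-0.001 -0.    -1.   ] F [-1.3 -1.   1. ] g 0.574 j [ 31.7  21.  -23.8  -0.  -45.3 -36.7]
```

Emit:
move_arm(increments="1 -0.003 0 0 0 0 0; 1 -0.007 0 0 0 0 0; 1 -0.011 0 0 0 0 0; 1 -0.014 0 0 0 0 0; 1 -0.014 0 0 0 0 0; 1 -0.014 0 0 0 0 0; 1 -0.014 0 0 0 0 0; 1 -0.014 0 0 0 0 0")

```text
time_s: 4.0
tcp_pos: [0.511, 0.1161, 0.0844]
ee_rot: [[0.087, 0.003, -0.996], [0.996, 0.004, 0.087], [0.004, -1.0, -0.003]]
wrist_force: [0.1, 7.8, -3.6]
gripper_width: 0.571
```

```bash
python3 - <<'E'
from h import *
apply([-.014,0,0,0,0,0]);st();snap('scene','c1t');crop('c1t',225,180,385,280,5,'c1tc')
E
```

```text
t 4.0 tcp [0.511  0.1161 0.0844] xaz 85.02 y [ 0.003  0.004 -1.   ] F [ 0.1  7.8 -3.6] g 0.571 j [ 30.5  20.7 -24.3  -0.1 -44.8 -35.4]
```

View pics/c1tc.png

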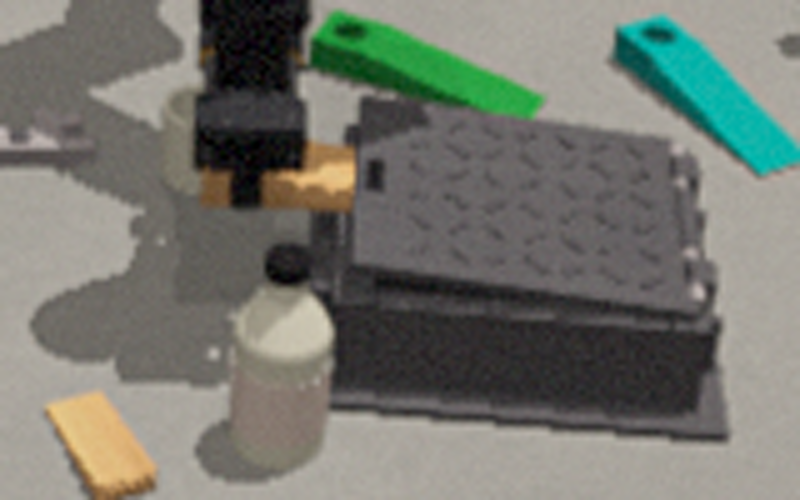

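The wedge came back with the gripper (front corner 218→202 in the crop) and the lid stayed on it. More tugs.

Emit:
move_arm(increments="1 -0.004 0 0 0 0 0; 1 -0.008 0 0 0 0 0; 1 -0.012 0 0 0 0 0; 1 -0.015 0 0 0 0 0; 1 -0.015 0 0 0 0 0; 1 -0.015 0 0 0 0 0; 1 -0.015 0 0 0 0 0; 1 -0.015 0 0 0 0 0")

```text
time_s: 4.85
tcp_pos: [0.5097, 0.101, 0.0844]
ee_rot: [[0.087, 0.003, -0.996], [0.996, 0.004, 0.087], [0.004, -1.0, -0.003]]
wrist_force: [0.7, 7.7, -3.3]
gripper_width: 0.573
```

Emit:
move_arm(increments="1 -0.004 0 0 0 0 0; 1 -0.008 0 0 0 0 0; 1 -0.012 0 0 0 0 0; 1 -0.015 0 0 0 0 0; 1 -0.015 0 0 0 0 0; 1 -0.015 0 0 0 0 0; 1 -0.015 0 0 0 0 0; 1 -0.015 0 0 0 0 0")

```text
time_s: 5.65
tcp_pos: [0.5084, 0.0859, 0.0843]
ee_rot: [[0.087, 0.003, -0.996], [0.996, 0.003, 0.087], [0.004, -1.0, -0.003]]
wrist_force: [1.4, 7.8, -4.0]
gripper_width: 0.573
```

Emit:
move_arm(increments="1 -0.004 0 0 0 0 0; 1 -0.008 0 0 0 0 0; 1 -0.012 0 0 0 0 0; 1 -0.015 0 0 0 0 0; 1 -0.015 0 0 0 0 0; 1 -0.015 0 0 0 0 0; 1 -0.015 0 0 0 0 0; 1 -0.015 0 0 0 0 0")

```text
time_s: 6.45
tcp_pos: [0.507, 0.0709, 0.0843]
ee_rot: [[0.087, 0.003, -0.996], [0.996, 0.003, 0.087], [0.004, -1.0, -0.003]]
wrist_force: [1.9, 8.5, -2.7]
gripper_width: 0.572
```

```bash
python3 - <<'E'
from h import *
apply([-.045,0,0,0,0,0]);st();print(getc()[1]);snap('scene','c2t');crop('c2t',225,180,385,280,5,'c2tc')
E
```

```text
t 6.45 tcp [0.507  0.0709 0.0843] xaz 84.99 y [ 0.003  0.003 -1.   ] F [ 1.9  8.5 -2.7] g 0.572 j [ 26.1  19.7 -25.9  -0.1 -44.2 -31. ]
[0.50575089 0.0681648  0.085     ]
```

View pics/c2tc.png

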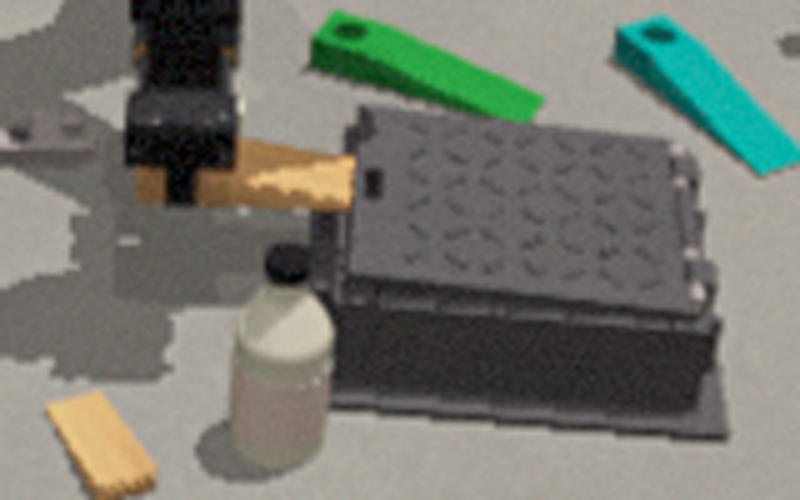

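The lid has sunk and the wedge is about 57 mm out. Continuing.

Emit:
move_arm(increments="1 -0.004 0 0 0 0 0; 1 -0.008 0 0 0 0 0; 1 -0.012 0 0 0 0 0; 1 -0.015 0 0 0 0 0; 1 -0.015 0 0 0 0 0; 1 -0.015 0 0 0 0 0; 1 -0.015 0 0 0 0 0; 1 -0.015 0 0 0 0 0")

```text
time_s: 7.3
tcp_pos: [0.5057, 0.0559, 0.0843]
ee_rot: [[0.087, 0.003, -0.996], [0.996, 0.003, 0.087], [0.003, -1.0, -0.002]]
wrist_force: [1.9, 7.9, -3.5]
gripper_width: 0.568
```

Emit:
move_arm(increments="1 -0.003 0 0 0 0 0; 1 -0.006 0 0 0 0 0; 1 -0.009 0 0 0 0 0; 1 -0.012 0 0 0 0 0; 1 -0.012 0 0 0 0 0; 1 -0.012 0 0 0 0 0; 1 -0.012 0 0 0 0 0; 1 -0.012 0 0 0 0 0")

```text
time_s: 8.1
tcp_pos: [0.5046, 0.0439, 0.0843]
ee_rot: [[0.087, 0.003, -0.996], [0.996, 0.003, 0.087], [0.003, -1.0, -0.002]]
wrist_force: [1.6, 7.6, -3.4]
gripper_width: 0.576
```

```bash
python3 - <<'E'
from h import *
apply([-.027,0,0,0,0,0]);st();print(getc()[1]);snap('scene','c3t');crop('c3t',225,180,385,280,5,'c3tc')
E
```

```text
t 8.1 tcp [0.5046 0.0439 0.0843] xaz 84.99 y [ 0.003  0.003 -1.   ] F [ 1.6  7.6 -3.4] g 0.576 j [ 23.3  19.3 -26.6  -0.1 -43.9 -28.2]
[0.5033934  0.04126792 0.085     ]
```

View pics/c3tc.png

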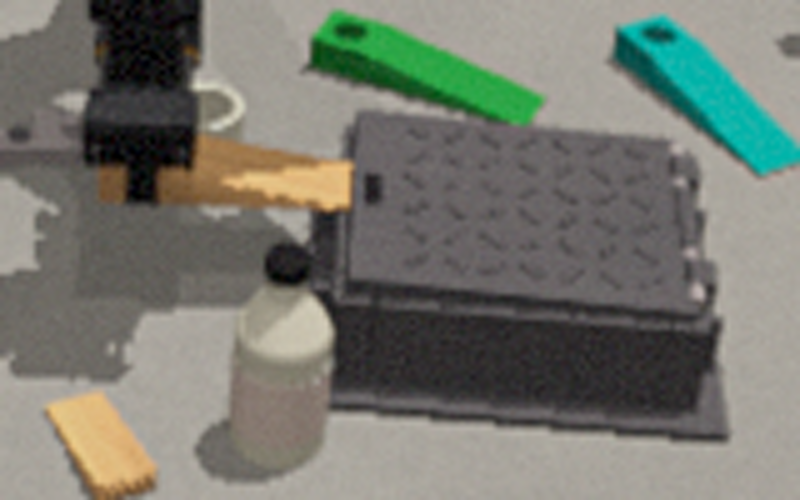

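About 84 mm drawn; the lid is nearly down. Short tugs of a centimetre from here.

Emit:
move_arm(increments="1 -0.002 0 0 0 0 0; 1 -0.005 0 0 0 0 0; 1 -0.008 0 0 0 0 0; 1 -0.01 0 0 0 0 0; 1 -0.01 0 0 0 0 0; 1 -0.01 0 0 0 0 0; 1 -0.01 0 0 0 0 0; 1 -0.01 0 0 0 0 0")

```text
time_s: 8.95
tcp_pos: [0.5037, 0.034, 0.0843]
ee_rot: [[0.087, 0.003, -0.996], [0.996, 0.003, 0.087], [0.003, -1.0, -0.002]]
wrist_force: [0.8, 8.2, -2.9]
gripper_width: 0.571
```

Emit:
move_arm(increments="1 -0.002 0 0 0 0 0; 1 -0.005 0 0 0 0 0; 1 -0.008 0 0 0 0 0; 1 -0.01 0 0 0 0 0; 1 -0.01 0 0 0 0 0; 1 -0.01 0 0 0 0 0; 1 -0.01 0 0 0 0 0; 1 -0.01 0 0 0 0 0")

```text
time_s: 9.75
tcp_pos: [0.5017, 0.0219, 0.0846]
ee_rot: [[0.087, -0.0, -0.996], [0.996, -0.0, 0.087], [-0.0, -1.0, 0.0]]
wrist_force: [-0.3, 0.4, -2.1]
gripper_width: 0.573
```

```bash
python3 - <<'E'
from h import *
apply([-.02,0,0,0,0,0]);st();print(getc()[1]);snap('scene','c4t');crop('c4t',225,180,385,280,5,'c4tc')
E
```

```text
t 9.75 tcp [0.5017 0.0219 0.0846] xaz 85.01 y [-0. -0. -1.] F [-0.3  0.4 -2.1] g 0.573 j [ 21.1  19.  -27.1   0.  -43.9 -26. ]
[0.50164711 0.02134431 0.085     ]
```

View pics/c4tc.png

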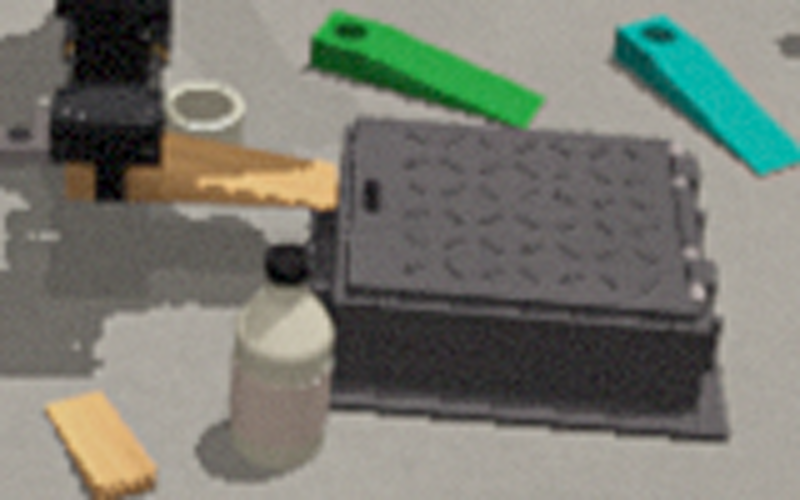

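Force fell to near zero, the wedge tip is off the lid and the lid looks flush. Now clear the rim and carry it to the open patch around (0.545, 0.01).

```bash
python3 - <<'E'
from h import *
for q in([.5396,-.052,.06],[.5396,-.052,.0055]):
    d,w=inc(down(85),q);print(d.round(4),w.round(4))
E
```

```text
[-0.0698  0.025  -0.0442] [ 0.     -0.0002  0.    ]
[-0.0698  0.0795 -0.0442] [ 0.     -0.0002  0.    ]
```

Emit:
move_arm(increments="1 -0.005 0 0 0 0 0; 1 -0.015 0 0 0 0 0; 1 -0.03 0 0 0 0 0; 1 -0.045 0 -0.01 0 0 0; 1 -0.06 0.005 -0.025 0 0 0; 1 -0.07 0.015 -0.038 0 0 0; 1 -0.07 0.025 -0.044 0 0 0; 1 -0.07 0.04 -0.044 0 0 0")

```text
time_s: 10.6
tcp_pos: [0.5406, -0.0527, 0.0444]
ee_rot: [[0.088, 0.002, -0.996], [0.996, 0.0, 0.088], [0.0, -1.0, -0.002]]
wrist_force: [0.0, 0.7, -2.2]
gripper_width: 0.572
```

Emit:
move_arm(increments="1 0 0.012 0 0 0 0; 1 0 0.024 0 0 0 0; 1 0 0.032 0 0 0 0; 1 0 0.036 0 0 0 0; 1 0 0.0385 0 0 0 0; 1 0 0.0395 0 0 0 0; 1 0 0.0395 0 0 0 0")

```text
time_s: 11.3
tcp_pos: [0.5398, -0.0515, 0.0053]
ee_rot: [[0.087, 0.001, -0.996], [0.996, 0.0, 0.087], [0.0, -1.0, -0.001]]
wrist_force: [0.2, -0.6, -1.2]
gripper_width: 0.574
```

```bash
python3 - <<'E'
from h import *
apply([-.07,.0795,-.044,0,0,0]);st();print(getc()[1]);snap('scene','c5t');crop('c5t',185,180,385,310,4,'c5tc');snap('wrist','w5')
X=cloud(load('c5t'));
# lid plane tilt
P=load('c5t')
m=(X[...,1]>.22)&(X[...,1]<.38)&(X[...,0]>.47)&(X[...,0]<.6)&(X[...,2]>.07)
Y=X[m];A=np.linalg.lstsq(np.c_[Y[:,:2],np.ones(len(Y))],Y[:,2],rcond=None)[0];print('lid plane',A,len(Y),Y[:,2].mean())
E
```

```text
t 11.3 tcp [ 0.5398 -0.0515  0.0053] xaz 85.03 y [ 0.001  0.    -1.   ] F [ 0.2 -0.6 -1.2] g 0.574 j [ 11.7  28.9 -25.6   0.  -35.5 -16.7]
[ 0.53936705 -0.05223019  0.0055    ]
lid plane [ 0.00070851 -0.0004132   0.09016615] 993 0.09042258457307893
```

View pics/c5tc.png

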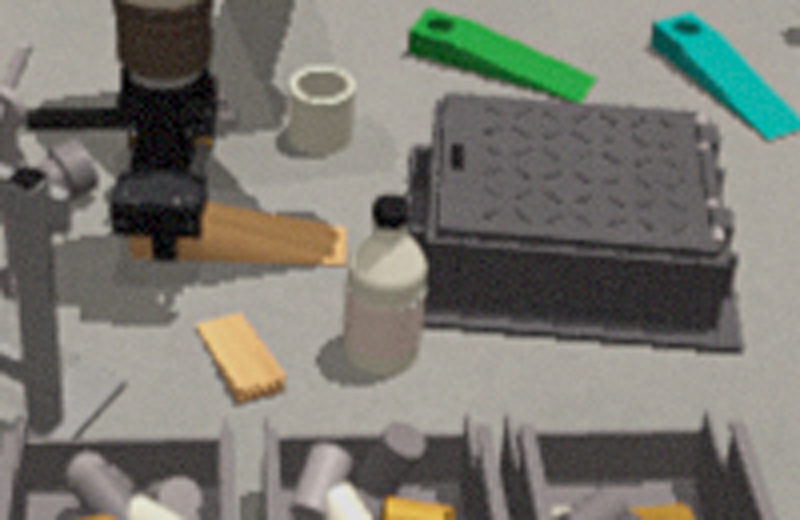

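View pics/w5.png

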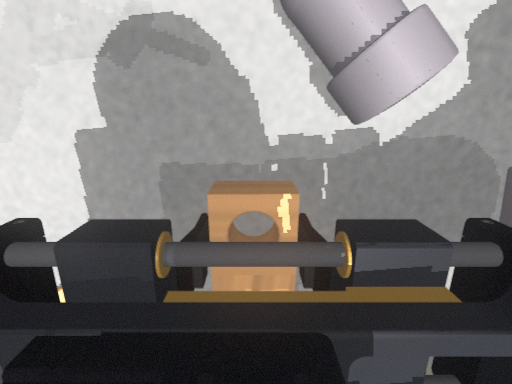

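Lid plane is level at z≈0.090 (shut); the wedge is flat over the bench with room all round. Lowering the last millimetre and letting go.

Emit:
move_arm(increments="1 0 0.001 0 0 0 0; 1 0 0.001 0 0 0 0; 0.1 0 0.001 0 0 0 0; -0.4 0 0.001 0 0 0 0; -1 0 0.001 0 0 0 0; -1 0 0.001 0 0 0 0; -1 0 -0.01 0 0 0 0; -1 0 -0.03 0 0 0 0")

```text
time_s: 12.2
tcp_pos: [0.5384, -0.0518, 0.0345]
ee_rot: [[0.087, -0.003, -0.996], [0.996, -0.001, 0.087], [-0.001, -1.0, 0.003]]
wrist_force: [0.5, -0.8, -0.4]
gripper_width: 0.936
```

```bash
python3 - <<'E'
from h import *
apply([0,-.03,0,0,0,0]);st()
# next: hover above thin grip point: wedge x=-45 -> origin + ...; origin from TCP(62)
u=np.array([np.cos(np.radians(-95)),np.sin(np.radians(-95))]);o=np.array([.5396,-.0518])-.062*u
g=o-.045*u;print('origin',o,'grasp',g)
for z in(.10,.004):
    d,w=inc(down(85),[*g,z]);print(d.round(4),w.round(4))
E
```

```text
t 12.2 tcp [ 0.5384 -0.0518  0.0345] xaz 85.0 y [-0.003 -0.001 -1.   ] F [ 0.5 -0.8 -0.4] g 0.936 j [ 11.7  26.3 -24.3  -0.  -39.6 -16.7]
origin [0.54500366 0.00996407] grasp [0.54892566 0.05479283]
[ 0.1074 -0.0645 -0.0002] [ 0.     -0.0002  0.    ]
[ 0.1074  0.0315 -0.0002] [ 0.     -0.0002  0.    ]
```

Emit:
move_arm(increments="-1 0 -0.02 0 0 0 0; -1 0.01 -0.05 0 0 0 0; -1 0.04 -0.08 0 0 0 0; -1 0.075 -0.1 0 0 0 0; -1 0.1 -0.115 0 0 0 0; -1 0.107 -0.115 0 0 0 0; -1 0.107 -0.115 0 0 0 0")

```text
time_s: 12.9
tcp_pos: [0.5487, 0.0558, 0.1505]
ee_rot: [[0.085, 0.001, -0.996], [0.996, 0.001, 0.085], [0.001, -1.0, -0.0]]
wrist_force: [-0.0, -0.6, 0.1]
gripper_width: 0.999
```

```bash
python3 - <<'E'
from h import *
apply([.107,-.115,0,0,0,0]);st();snap('wrist','w6');snap('side','s6');print(getc()[1])
crop('s6',195,130,345,260,5,'s6c')
E
```

```text
t 12.9 tcp [0.5487 0.0558 0.1505] xaz 85.1 y [ 0.001  0.001 -1.   ] F [-0.  -0.6  0.1] g 0.999 j [ 22.6  18.6 -15.9  -0.  -55.4 -27.5]
[0.5487097  0.05436116 0.1505    ]
```

View pics/w6.png

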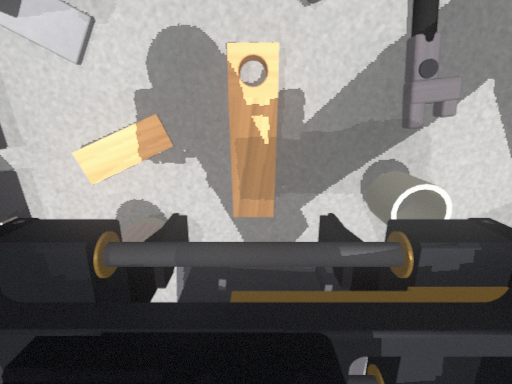

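View pics/s6c.png

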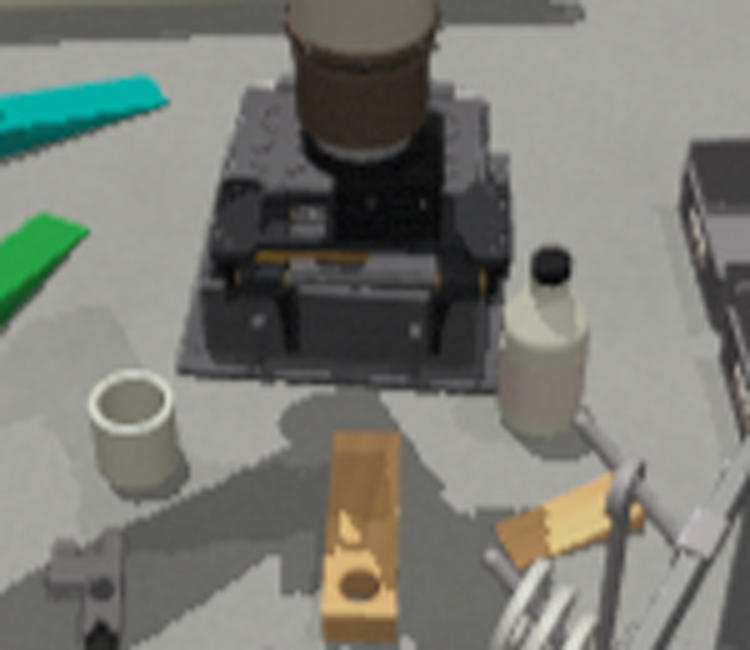

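The wedge lies flat and alone: hole at wrist (253,70), thin end at (233–274,216). Localise it, then grip at the thin part.

```bash
python3 - <<'E'
from h import *
P=load('w6')
t=[pt(P,233,217,z=.004),pt(P,274,217,z=.004)];h=pt(P,253,69,z=.03);hb=pt(P,253,72,z=.015)
print(np.round(t,4),h.round(4),hb.round(4))
S=load('s6');o=lambda u,v:(195+u/5,130+v/5)
print('side thin',pt(S,*o(333,434),z=.004).round(4),pt(S,*o(399,434),z=.004).round(4),'hole',pt(S,*o(360,585),z=.03).round(4))
tm=np.mean(t,0)[:2];d=tm-h[:2];print(np.degrees(np.arctan2(*d[::-1])),np.linalg.norm(d))
E
```

```text
[[0.5777 0.1033 0.004 ]
 [0.527  0.1077 0.004 ]] [ 0.5386 -0.0598  0.03  ] [ 0.5387 -0.0592  0.015 ]
side thin [0.5286 0.1042 0.004 ] [0.5781 0.1013 0.004 ] hole [ 0.5401 -0.0599  0.03  ]
85.25593703860747 0.16594218587504975
```

Emit:
move_arm(increments="-1 0 0.03 0 0 0 0; -1 0 0.07 0 0 0 0; -1 0 0.105 0 0 0 0; -1 0 0.13 0 0 0 0; -1 0 0.142 0 0 0 0; -1 0 0.147 0 0 0 0; -1 0 0.147 0 0 0 0; 0.1 0 0.147 0 0 0 0")

```text
time_s: 13.8
tcp_pos: [0.5497, 0.0551, 0.0042]
ee_rot: [[0.087, 0.002, -0.996], [0.996, 0.001, 0.087], [0.001, -1.0, -0.002]]
wrist_force: [0.1, -0.1, -0.6]
gripper_width: 0.966
```

Emit:
move_arm(increments="0.3 0 0 0 0 0 0; 1 0 0 0 0 0 0; 1 0 0 0 0 0 0; 1 0 0 0 0 0 0; 1 0 0 0 0 0 0")

```text
time_s: 14.3
tcp_pos: [0.5489, 0.0551, 0.0033]
ee_rot: [[0.087, 0.0, -0.996], [0.996, 0.0, 0.087], [0.0, -1.0, -0.0]]
wrist_force: [-0.9, -0.0, 1.1]
gripper_width: 0.574
```

```bash
python3 - <<'E'
from h import *
apply([0,.147,0,0,0,0]);st();print(getc())
# rack refine
C=load('scene0');S=load('side0')
tip=np.array([.544,-.3375]);print('rack dirs')
root=np.array([.604,-.3765]);v=np.array([.664,-.153])-np.array([.545,-.3365]);v/=np.linalg.norm(v);print(v,np.degrees(np.arctan2(v[1],v[0])))
v2=np.array([.722,-.1915])-np.array([.6075,-.3755]);print(np.degrees(np.arctan2(v2[1],v2[0])),np.linalg.norm(v2))
v3=np.array([.773,-.1465])-np.array([.583,-.4485]);print(np.degrees(np.arctan2(v3[1],v3[0])),np.linalg.norm(v3))
E
```

```text
t 14.3 tcp [0.5489 0.0551 0.0033] xaz 85.03 y [ 0.  0. -1.] F [-0.9 -0.   1.1] g 0.574 j [ 22.6  29.7 -24.3   0.  -35.9 -27.5]
(array([[ 0.08731446,  0.        , -0.9961808 ],
       [ 0.9961808 ,  0.        ,  0.08731446],
       [ 0.        , -1.        ,  0.        ]]), array([0.5487097 , 0.05436116, 0.0035    ]))
rack dirs
[0.54410412 0.8390177 ] 57.036536253015804
58.10671404094218 0.21671698133741155
57.82439810223515 0.356796860972739
```

```bash
cat >> h.py <<'E'
AZ=np.radians(-32.4); XR=np.array([np.cos(AZ),np.sin(AZ),0]); YR=np.array([-np.sin(AZ),np.cos(AZ),0]); ZW=np.array([0,0,1.])
ROOT=np.array([.603,-.376,.215]); PD=(-XR+ZW)/np.sqrt(2)
EYE=np.array([-.115,-.0117,0])
def Rr(phi):
    f=np.radians(phi);y=np.cos(f)*XR-np.sin(f)*ZW;z=-YR;return np.stack([np.cross(y,z),y,z],1)
def tcp_for(s,phi,off=0):
    return ROOT+PD*s+off-Rr(phi)@EYE
E
python3 - <<'E'
from h import *
d,w=inc(Rr(90),[.43,-.04,.25]);print('W0 flat',d.round(4),w.round(4))
d,w=inc(Rr(65),[.43,-.04,.27]);print('W1',d.round(4),w.round(4))
for ph in(45,55,60):print(ph,tcp_for(140,ph) if 0 else tcp_for(.14,ph).round(3),tcp_for(.04,ph).round(3))
E
```

```text
W0 flat [-0.1044 -0.2465  0.11  ] [-0.     -1.0927  0.    ]
W1 [-0.1044 -0.2665  0.11  ] [-0.2382 -1.0746  0.3918]
45 [ 0.458 -0.284  0.224] [ 0.517 -0.322  0.154]
55 [ 0.446 -0.276  0.238] [ 0.505 -0.314  0.168]
60 [ 0.44  -0.273  0.246] [ 0.5   -0.311  0.176]
```

Emit:
move_arm(increments="1 0 -0.01 0 0 0 0; 1 0 -0.035 0 0 0 0; 1 0 -0.075 0 0 0 0; 1 0 -0.12 0 0 0 0; 1 -0.005 -0.165 0.005 0 -0.05 0; 1 -0.02 -0.205 0.02 0 -0.16 0; 1 -0.035 -0.235 0.037 0 -0.28 0; 1 -0.05 -0.246 0.054 0 -0.4 0")

```text
time_s: 15.1
tcp_pos: [0.4911, 0.0097, 0.2531]
ee_rot: [[-0.313, 0.006, -0.95], [0.95, 0.002, -0.313], [-0.0, -1.0, -0.007]]
wrist_force: [0.6, 0.6, -2.2]
gripper_width: 0.573
```

```bash
python3 - <<'E'
from h import *
apply([-.05,-.246,.054,0,-.4,0]);st();print(getc()[1])
d,w=inc(Rr(90),[.43,-.04,.25]);print('W0 flat',d.round(4),w.round(4))
d,w=inc(Rr(70),[.43,-.04,.26]);print('W1',d.round(4),w.round(4))
E
```

```text
t 15.1 tcp [0.4911 0.0097 0.2531] xaz 108.24 y [ 0.006  0.002 -1.   ] F [ 0.6  0.6 -2.2] g 0.573 j [ 20.1   7.4 -15.1   0.  -67.1  -1.9]
[0.49055021 0.0092671  0.2495    ]
W0 flat [-0.0283 -0.0005  0.0728] [-0.     -0.6927  0.    ]
W1 [-0.0283 -0.0105  0.0728] [-0.1209 -0.6856  0.3349]
```

Emit:
move_arm(increments="1 -0.004 -0.001 0.01 -0.017 -0.098 0.048; 1 -0.008 -0.003 0.021 -0.034 -0.196 0.096; 1 -0.012 -0.004 0.031 -0.052 -0.294 0.144; 1 -0.016 -0.006 0.042 -0.069 -0.392 0.191; 1 -0.02 -0.008 0.052 -0.086 -0.49 0.239; 1 -0.024 -0.009 0.062 -0.104 -0.588 0.287; 1 -0.028 -0.01 0.073 -0.121 -0.686 0.335; 1 -0.028 -0.01 0.073 -0.121 -0.686 0.335")

```text
time_s: 15.9
tcp_pos: [0.4263, -0.0409, 0.258]
ee_rot: [[-0.795, 0.287, -0.535], [0.502, -0.184, -0.845], [-0.341, -0.94, 0.002]]
wrist_force: [-1.0, -0.3, -2.6]
gripper_width: 0.57
```

```bash
python3 - <<'E'
from h import *
apply([-.028,-.01,.073,-.121,-.686,.335]);s=st();print(getc()[1],s['ee_rot'])
snap('wrist','w7');snap('side','s7')
E
```

```text
t 15.9 tcp [ 0.4263 -0.0409  0.258 ] xaz 147.69 y [ 0.287 -0.184 -0.94 ] F [-1.  -0.3 -2.6] g 0.57 j [ 28.4  -8.6 -40.9  22.9 -50.1  15.6]
[ 0.42969767 -0.03982433  0.2595    ] [[-0.79459996  0.28691392 -0.53506197]
 [ 0.50244142 -0.18397841 -0.84481037]
 [-0.3408277  -0.94012358  0.0020318 ]]
```

View pics/w7.png

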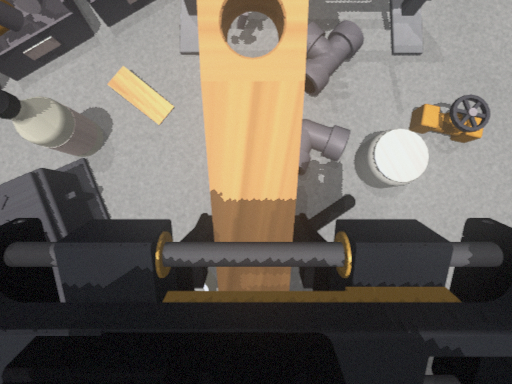

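View pics/s7.png

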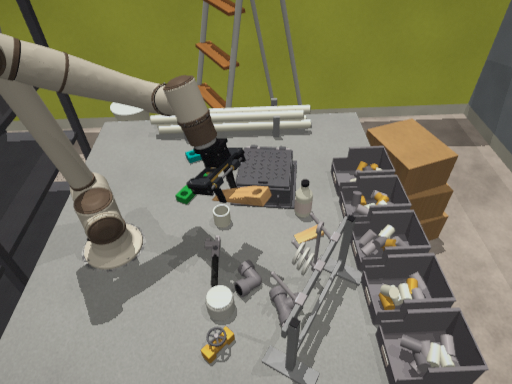

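```bash
cat > kin.py <<'E'
import numpy as np
from scipy.spatial.transform import Rotation as Ro
from scipy.optimize import least_squares
ry=lambda a:Ro.from_euler('y',a,degrees=True).as_matrix()
rz=lambda a:Ro.from_euler('z',a,degrees=True).as_matrix()
rx=lambda a:Ro.from_euler('x',a,degrees=True).as_matrix()
D=[([86.551,22.088,.379,-.029,-68.41,-14.816],[.1957,.5931,.2217]),
([59.5,9.6,-17,0,-63.4,-33.8],[.3768,.3248,.2225]),([31.2,12.7,-13.5,0,-63.9,-39.3],[.5121,.1237,.2188]),
([31.8,21.1,-23.8,0,-45.2,-36.7],[.51,.1279,.0835]),([23.3,19.3,-26.6,0,-43.9,-28.2],[.5046,.0439,.0843]),
([11.7,28.9,-25.6,0,-35.5,-16.7],[.5398,-.0515,.0053]),([22.6,29.7,-24.3,0,-35.9,-27.5],[.5489,.0551,.0033]),
([20.1,7.4,-15.1,0,-67.1,-1.9],[.4911,.0097,.2531]),([28.4,-8.6,-40.9,22.9,-50.1,15.6],[.4263,-.0409,.258])]
sg=[1,1]
def fk(q,P):
    h,L1,L2,e,d,T,rho=P
    F=rz(q[0])@ry(q[1]-q[2]); W=F@rx(sg[0]*q[3])@ry(-q[4])
    p=rz(q[0])@(np.array([rho,-d,h])+ry(q[1])@[0,0,L1])+F@np.array([L2,0,e])+T*W[:,0]
    # tool: y=W x ; spin
    B=np.stack([W[:,2],W[:,0],W[:,1]],1)  # right-handed? z x? 
    return p,W@rx(sg[1]*q[5])
def fit():
    f=lambda P:np.concatenate([fk(q,P)[0]-np.array(p) for q,p in D]+[.01*(np.array(P)-P0)])
    P0=np.array([.3,.4,.4,0,.16,.3,0])
    s=least_squares(f,P0);return s.x,f(s.x)[:-7].reshape(-1,3)
E
python3 - <<'E'
import kin,numpy as np
R=np.array([[-0.7946,0.28691,-0.53506],[0.50244,-0.18398,-0.84481],[-0.34083,-0.94012,0.002]])
q=kin.D[-1][0]
for a in(1,-1):
    for b in(1,-1):
        kin.sg[:]=[a,b];p,W=kin.fk(q,[.3,.4,.4,0,.16,.3,0]);print(a,b,W[:,0].round(3));print((W.T@R).round(3))
for a in(1,-1):
    kin.sg[0]=a;P,res=kin.fit();print(a,P.round(4));print((res*1000).round(1))
E
```

```text
1 1 [ 0.003  0.341 -0.94 ]
[[ 0.489  0.822 -0.291]
 [ 0.345 -0.489 -0.801]
 [-0.801  0.292 -0.523]]
1 -1 [ 0.003  0.341 -0.94 ]
[[ 0.489  0.822 -0.291]
 [ 0.71  -0.57  -0.414]
 [-0.506 -0.004 -0.862]]
-1 1 [ 0.287 -0.184 -0.94 ]
[[-0.     1.     0.   ]
 [ 0.855  0.    -0.518]
 [-0.518  0.    -0.855]]
-1 -1 [ 0.287 -0.184 -0.94 ]
[[-0.  1.  0.]
 [ 1.  0. -0.]
 [-0.  0. -1.]]
1 [-0.1995  0.3849  0.4067  0.0884  0.1634 -0.1542  0.021 ]
[[  2.  -27.3  21.3]
 [ 11.9  13.1   8.6]
 [  8.7   0.6  11.1]
 [  9.8   2.1   5.8]
 [ 13.9   1.5   3.1]
 [ -2.2  -4.    6.6]
 [ -4.2  -5.4   8.7]
 [ 15.    1.5   9.3]
 [-37.2  13.2 -74.6]]
-1 [2.016e-01 5.173e-01 4.219e-01 2.730e-02 1.580e-01 3.182e-01 1.000e-04]
[[ -2.3  -7.7  10.4]
 [  0.8   5.    6.5]
 [  0.7   2.2   7.5]
 [  1.5   3.4   4.1]
 [  3.7   3.    3.4]
 [ -1.2   1.7   3.4]
 [ -1.6   1.6   4.2]
 [  3.8   3.2   7.1]
 [ -1.3 -16.9 -46.4]]
```

```bash
cat >> kin.py <<'E'
sg=[-1,-1]
M=np.array([[0,1,0],[1,0,0],[0,0,-1.]])
def fk(q,P):
    h,L1,L2,e,d,T,rho,w,t2,a=P
    F=rz(q[0])@ry(q[1]-q[2]); V=F@rx(-q[3]); W=V@ry(-q[4])
    p=rz(q[0])@(np.array([rho,-d,h])+ry(q[1])@[a,0,L1])+F@np.array([L2,0,e])+W@np.array([T,-w,t2])
    return p,W@rx(-q[5])@M
P0=np.array([.2,.45,.42,0,.08,.3,0,.08,0,0])
def fit(reg=.003):
    f=lambda P:np.concatenate([fk(q,P)[0]-np.array(p) for q,p in D]+[reg*(np.array(P)-P0)])
    s=least_squares(f,P0);return s.x,f(s.x)[:-len(P0)].reshape(-1,3)
E
python3 - <<'E'
import kin
P,res=kin.fit();print(P.round(4));print((res*1000).round(1))
E
```

```text
[ 1.733e-01  5.659e-01  4.232e-01 -4.000e-04  5.700e-03  3.194e-01
 -1.690e-02  1.540e-01  1.670e-02 -1.300e-03]
[[-0.1 -0.   0. ]
 [-0.   0.1 -0.3]
 [ 0.  -0.3  0.2]
 [ 0.2  0.5 -0.2]
 [ 0.3 -0.4  0. ]
 [-0.5  0.  -0.1]
 [ 0.   0.4  0.2]
 [ 0.  -0.1 -0. ]
 [-0.1 -0.1  0.1]]
```

```bash
cat > ik.py <<'E'
from h import *; import kin
P,_=kin.fit()
lo=np.array([-179.83,-69.29,-61.27,-181.25,-171.15,-177.46]);hi=np.array([179.83,118.12,80.66,117.63,-9.14,177.46])
def ik(R,p,q0):
    f=lambda q:np.r_[(kin.fk(q,P)[0]-p)*10,(Ro.from_matrix(kin.fk(q,P)[1].T@R).as_rotvec())]
    s=least_squares(f,np.clip(q0,lo+.01,hi-.01),bounds=(lo,hi),x_scale=30);return s.x,np.abs(s.fun).max()
from scipy.optimize import least_squares
E
python3 - <<'E'
from ik import *
q=np.array([28.4,-8.6,-40.9,22.9,-50.1,15.6])
for ph in(70,60,55,50,45,40,35,30,25,20):
    q0=q.copy()
    for s in(.14,.04):
        q0,e=ik(Rr(ph),tcp_for(s,ph),q0);print(ph,s,q0.round(1),round(e,4))
rng=np.random.default_rng(0)
for ph in(45,30):
  sol=set()
  for i in range(60):
    x,e=ik(Rr(ph),tcp_for(.04,ph),rng.uniform(lo,hi))
    if e<1e-3: sol.add(tuple(np.round(x).astype(int)))
  print(ph,sol)
E
```

```text
70 0.14 [ -8.8  -1.5 -30.7  11.6 -42.9  59.2] 0.0
70 0.04 [-12.7   9.9 -29.4  12.5 -32.4  60.8] 0.0
60 0.14 [ -9.6  -3.2 -44.   28.7 -23.8  43.4] 0.0
60 0.04 [-18.6   9.4 -45.6  47.4  -9.1  30.8] 0.0095
55 0.14 [-17.4  -2.9 -52.6  54.1 -10.6  24. ] 0.0
55 0.04 [-18.   10.7 -44.1  42.6  -9.1  35.2] 0.104
50 0.14 [-19.8  -1.7 -53.1  61.1  -9.1  18.8] 0.0889
50 0.04 [-35.1  11.9 -48.1 117.6  -9.1 -26.2] 0.1676
45 0.14 [-23.4  -0.3 -53.7  75.5  -9.1   7. ] 0.1726
45 0.04 [-35.   13.  -47.2 117.6  -9.1 -26.7] 0.1959
40 0.14 [-35.3   1.2 -53.5 117.6  -9.1 -26.6] 0.187
40 0.04 [-35.   14.2 -46.3 117.6  -9.1 -27.2] 0.2863
35 0.14 [-35.2   2.4 -52.7 117.6  -9.1 -27.1] 0.2794
35 0.04 [-33.9  15.4 -45.8 117.6 -11.4 -28.9] 0.3623
30 0.14 [-33.2   3.8 -52.4 117.6 -12.9 -29.7] 0.3485
30 0.04 [-31.3  16.8 -45.7 117.6 -17.  -32.7] 0.4131
25 0.14 [-29.7   5.6 -52.6 117.6 -19.9 -34.4] 0.3915
25 0.04 [-28.2  18.7 -45.8 117.6 -24.2 -37.8] 0.4451
20 0.14 [-25.6   8.  -53.  117.6 -28.8 -40.6] 0.4116
20 0.04 [-24.5  21.3 -46.1 117.6 -33.6 -44.7] 0.4459
45 set()
30 {(np.int64(-50), np.int64(20), np.int64(-35), np.int64(-146), np.int64(-28), np.int64(-112))}
```

```bash
cat >> ik.py <<'E'
def pts(q):
    h_,L1,L2,e,d,T,rho,w,t2,a=P
    F=kin.rz(q[0])@kin.ry(q[1]-q[2]);W=F@kin.rx(-q[3])@kin.ry(-q[4])
    el=kin.rz(q[0])@(np.array([rho,-d,h_])+kin.ry(q[1])@[a,0,L1]);wr=el+F@np.array([L2,0,e]);wo=wr+W@np.array([0,-w,t2])
    p,R=kin.fk(q,P)
    return dict(el=el,wr=wr,wo=wo,tcp=p,head=p+R@[-.14,-.012,0],tail=p+R@[.05,0,0],R=R)
E
python3 - <<'E'
from ik import *
g=np.array([-50,20,-35,-146,-28,-112.])
for ph in(45,40,35,30,25,20):
    q0=g.copy()
    for s in(.15,.1,.04):
        q0,e=ik(Rr(ph),tcp_for(s,ph),q0);print(ph,s,q0.round(1),round(e,5))
qs=np.array([28.4,-8.6,-40.9,22.9,-50.1,15.6])
qa,e=ik(Rr(30),tcp_for(.15,30),g)
for t in np.linspace(0,1,11):
    q=qs+(qa-qs)*t;k=pts(q);print(round(t,1),*[ (n,k[n].round(2).tolist()) for n in('wr','wo','tcp','head','tail')],'down',(-k['R'][2,1]).round(2))
E
```

```text
45 0.15 [ -47.6   -0.9  -47.2 -181.2   -9.1  -78.7] 0.21399
45 0.1 [ -47.     6.   -42.6 -175.4   -9.1  -84.8] 0.18317
45 0.04 [ -45.5   13.8  -32.6 -149.3   -9.1 -111.9] 0.11057
40 0.15 [ -43.6    0.5  -35.  -124.9   -9.1 -139. ] 0.176
40 0.1 [ -43.4    7.2  -32.  -127.7   -9.1 -135.7] 0.11707
40 0.04 [ -42.7   14.8  -27.6 -128.3   -9.1 -135.1] 0.06241
35 0.15 [ -42.2    1.7  -33.2 -119.1   -9.1 -145.7] 0.08686
35 0.1 [ -42.1    8.3  -30.  -121.3   -9.1 -143. ] 0.03158
35 0.04 [ -45.    16.4  -28.6 -131.8  -13.8 -130.1] 0.0
30 0.15 [ -42.6    2.9  -32.5 -119.3  -10.1 -145.2] 0.0
30 0.1 [ -48.4   10.7  -34.8 -135.3  -19.9 -124.7] 0.0
30 0.04 [ -50.    19.6  -35.1 -145.9  -27.8 -111.9] 0.0
25 0.15 [ -51.5    6.1  -39.5 -136.7  -25.7 -122. ] 0.0
25 0.1 [ -52.5   14.4  -40.2 -145.2  -33.1 -111.4] 0.0
25 0.04 [ -51.9   23.4  -39.  -151.7  -39.7 -104. ] 0.0
20 0.15 [ -55.2   10.4  -44.3 -144.5  -38.7 -111. ] 0.0
20 0.1 [ -54.5   18.8  -43.9 -150.2  -45.3 -104. ] 0.0
20 0.04 [ -52.9   27.7  -41.5 -154.9  -50.8  -99.2] 0.0
0.0 ('wr', [0.23, 0.12, 0.51]) ('wo', [0.33, 0.02, 0.56]) ('tcp', [0
[... 949 characters left out ...]
7]) ('head', [0.37, 0.04, 0.15]) ('tail', [0.47, -0.12, 0.19]) down 0.67
0.7 ('wr', [0.3, -0.12, 0.5]) ('wo', [0.21, -0.14, 0.38]) ('tcp', [0.47, -0.12, 0.18]) ('head', [0.46, 0.02, 0.21]) ('tail', [0.47, -0.17, 0.18]) down 0.6
0.8 ('wr', [0.29, -0.16, 0.5]) ('wo', [0.21, -0.14, 0.37]) ('tcp', [0.48, -0.17, 0.2]) ('head', [0.53, -0.06, 0.27]) ('tail', [0.46, -0.21, 0.17]) down 0.54
0.9 ('wr', [0.28, -0.21, 0.5]) ('wo', [0.22, -0.14, 0.37]) ('tcp', [0.48, -0.23, 0.21]) ('head', [0.55, -0.19, 0.32]) ('tail', [0.45, -0.24, 0.17]) down 0.51
1.0 ('wr', [0.26, -0.24, 0.49]) ('wo', [0.24, -0.15, 0.38]) ('tcp', [0.47, -0.29, 0.22]) ('head', [0.52, -0.33, 0.34]) ('tail', [0.45, -0.28, 0.17]) down 0.5
```

```bash
cat > path.py <<'E'
from ik import *
def build(qs,qa,bump,N):
    out=[]
    for t in np.linspace(0,1,N+1)[1:]:
        t2=t; q=qs+(qa-qs)*t2; q=q.copy(); q[2]+=bump*np.sin(np.pi*t2); k=pts(q); out.append((q,k['tcp'],k['R'],k))
    return out
E
python3 - <<'E'
from path import *
g=np.array([-50,20,-35,-146,-28,-112.])
qs=np.array(sense()['joints']);print(qs.round(1))
qa,e=ik(Rr(28),tcp_for(.16,28),g);print(qa.round(1),e)
np.save('qa.npy',qa)
B=build(qs,qa,8,200)
ang=[np.degrees(np.linalg.norm(Ro.from_matrix(B[i][2].T@B[i+1][2]).as_rotvec())) for i in range(199)];print('tot',sum(ang),'len',sum(np.linalg.norm(B[i][1]-B[i+1][1]) for i in range(199)))
print('min head z',min(b[3]['head'][2] for b in B),min(b[3]['tcp'][2] for b in B))
for b in B[::20]:print(b[0].round(0),b[3]['head'].round(2),b[3]['tcp'].round(2),b[3]['wo'].round(2))
E
```

```text
[ 28.4  -8.4 -40.6  22.9 -50.   15.6]
[ -46.2    2.4  -35.1 -125.4  -15.  -137.1] 4.022338018216942e-11
tot 346.1611306733334 len 0.35904416425326596
min head z 0.14526678128266124 0.216793486176247
[ 28.  -8. -40.  22. -50.  15.] [ 0.53 -0.11  0.32] [ 0.43 -0.04  0.26] [0.34 0.02 0.56]
[ 21.  -7. -37.   7. -46.  -0.] [ 0.47 -0.17  0.26] [ 0.42 -0.04  0.23] [ 0.34 -0.04  0.54]
[ 13.  -6. -35.  -8. -43. -16.] [ 0.4  -0.18  0.2 ] [ 0.42 -0.04  0.22] [ 0.33 -0.09  0.52]
[  6.  -5. -32. -22. -39. -31.] [ 0.35 -0.13  0.16] [ 0.44 -0.03  0.22] [ 0.31 -0.12  0.5 ]
[ -2.  -4. -31. -37. -36. -46.] [ 0.34 -0.07  0.15] [ 0.46 -0.04  0.22] [ 0.29 -0.15  0.47]
[ -9.  -3. -30. -52. -32. -62.] [ 0.37 -0.    0.16] [ 0.48 -0.06  0.23] [ 0.27 -0.16  0.44]
[-17.  -2. -30. -67. -29. -77.] [0.43 0.03 0.2 ] [ 0.5  -0.09  0.23] [ 0.25 -0.16  0.42]
[-24.  -1. -30. -82. -25. -92.] [0.5  0.01 0.26] [ 0.51 -0.13  0.24] [ 0.23 -0.15  0.4 ]
[ -32.    0.  -32.  -96.  -22. -107.] [ 0.55 -0.07  0.31] [ 0.51 -0.18  0.24] [ 0.23 -0.14  0.38]
[ -39.    1.  -33. -111.  -18. -123.] [ 0.56 -0.19  0.35] [ 0.5  -0.24  0.23] [ 0.23 -0.14  0.37]
```

```bash
cat > rows.py <<'E'
from path import *
import sys
def seg(B,i0,i1,g=1):
    rows=[]
    for b in B[i0:i1]:
        d,w=inc(b[2],b[1]);
        row=np.r_[d.round(3),w.round(3)];rows.append(row);print(f'{g} '+' '.join('%g'%x for x in row)+';')
    apply(rows[-1])
E
python3 - <<'E'
from rows import *
qs=np.array(sense()['joints']);qa=np.load('qa.npy')
# arc-uniform
B=build(qs,qa,8,400);a=np.cumsum([0]+[np.linalg.norm(Ro.from_matrix(B[i][2].T@B[i+1][2]).as_rotvec()) for i in range(399)])
idx=[np.searchsorted(a,a[-1]*k/48) for k in range(1,49)];idx=[min(i,399) for i in idx]
pickle.dump([B[i] for i in idx],open('B.pkl','wb'))
B=pickle.load(open('B.pkl','rb'));print(getc()[1])
seg(B,0,8)
E
```

```text
[ 0.42969767 -0.03982433  0.2595    ]
1 0.005 0.006 0.003 -0.024 0.143 -0.039;
1 0.008 0.011 0.005 -0.042 0.257 -0.071;
1 0.011 0.015 0.007 -0.061 0.385 -0.106;
1 0.014 0.019 0.007 -0.078 0.499 -0.137;
1 0.017 0.023 0.007 -0.095 0.628 -0.173;
1 0.018 0.026 0.007 -0.11 0.743 -0.205;
1 0.02 0.028 0.006 -0.126 0.872 -0.241;
1 0.021 0.031 0.005 -0.14 0.987 -0.274;
```

Emit:
move_arm(increments="1 0.004 0.006 0.003 -0.02 0.12 -0.035; 1 0.008 0.011 0.005 -0.042 0.257 -0.071; 1 0.011 0.015 0.007 -0.061 0.385 -0.106; 1 0.014 0.019 0.007 -0.078 0.499 -0.137; 1 0.017 0.023 0.007 -0.095 0.628 -0.173; 1 0.018 0.026 0.007 -0.11 0.743 -0.205; 1 0.02 0.028 0.006 -0.126 0.872 -0.241; 1 0.021 0.031 0.005 -0.14 0.987 -0.274")

```text
time_s: 16.8
tcp_pos: [0.4206, -0.0382, 0.2231]
ee_rot: [[-0.062, 0.275, -0.96], [0.993, 0.112, -0.032], [0.099, -0.955, -0.28]]
wrist_force: [-0.4, 0.1, -1.9]
gripper_width: 0.57
```

```bash
python3 - <<'E'
from rows import *
st();B=pickle.load(open('B.pkl','rb'));print(B[7][0].round(1));seg(B,8,16)
E
```

```text
t 16.8 tcp [ 0.4206 -0.0382  0.2231] xaz 93.56 y [ 0.275  0.112 -0.955] F [-0.4  0.1 -1.9] g 0.57 j [ 15.5  -6.4 -34.6  -2.8 -44.7 -11. ]
[ 15.5  -6.5 -35.5  -2.7 -44.  -10.7]
1 0.001 0.002 -0.001 -0.013 0.115 -0.031;
1 0.002 0.005 -0.002 -0.027 0.245 -0.067;
1 0.003 0.006 -0.004 -0.038 0.36 -0.1;
1 0.003 0.008 -0.006 -0.05 0.49 -0.137;
1 0.004 0.01 -0.009 -0.06 0.605 -0.17;
1 0.004 0.011 -0.012 -0.069 0.72 -0.204;
1 0.003 0.012 -0.016 -0.078 0.85 -0.244;
1 0.003 0.012 -0.02 -0.085 0.964 -0.279;
```

Joints follow the predicted path. Continuing.

Emit:
move_arm(increments="1 0.001 0.002 -0.001 -0.013 0.115 -0.031; 1 0.002 0.005 -0.002 -0.027 0.245 -0.067; 1 0.003 0.006 -0.004 -0.038 0.36 -0.1; 1 0.003 0.008 -0.006 -0.05 0.49 -0.137; 1 0.004 0.01 -0.009 -0.06 0.605 -0.17; 1 0.004 0.011 -0.012 -0.069 0.72 -0.204; 1 0.003 0.012 -0.016 -0.078 0.85 -0.244; 1 0.003 0.012 -0.02 -0.085 0.964 -0.279")

```text
time_s: 17.6
tcp_pos: [0.4431, -0.0336, 0.2174]
ee_rot: [[0.658, 0.438, -0.612], [0.529, 0.31, 0.79], [0.536, -0.844, -0.028]]
wrist_force: [-0.3, -0.6, -2.0]
gripper_width: 0.572
```

```bash
python3 - <<'E'
from rows import *
st();B=pickle.load(open('B.pkl','rb'));print(B[15][0].round(1));seg(B,16,24)
E
```

```text
t 17.6 tcp [ 0.4431 -0.0336  0.2174] xaz 38.81 y [ 0.438  0.31  -0.844] F [-0.3 -0.6 -2. ] g 0.572 j [  2.6  -4.7 -30.3 -27.1 -39.5 -37.1]
[  3.   -4.7 -31.7 -27.5 -38.1 -36.3]
1 0.002 0.001 -0.003 -0.006 0.116 -0.034;
1 0.005 0.002 -0.007 -0.01 0.245 -0.073;
1 0.008 0.003 -0.011 -0.014 0.361 -0.108;
1 0.01 0.003 -0.017 -0.016 0.49 -0.148;
1 0.013 0.003 -0.022 -0.016 0.605 -0.184;
1 0.014 0.003 -0.027 -0.016 0.72 -0.221;
1 0.016 0.003 -0.034 -0.014 0.85 -0.263;
1 0.017 0.002 -0.04 -0.01 0.964 -0.301;
```

Emit:
move_arm(increments="1 0.002 0.001 -0.003 -0.006 0.116 -0.034; 1 0.005 0.002 -0.007 -0.01 0.245 -0.073; 1 0.008 0.003 -0.011 -0.014 0.361 -0.108; 1 0.01 0.003 -0.017 -0.016 0.49 -0.148; 1 0.013 0.003 -0.022 -0.016 0.605 -0.184; 1 0.014 0.003 -0.027 -0.016 0.72 -0.221; 1 0.016 0.003 -0.034 -0.014 0.85 -0.263; 1 0.017 0.002 -0.04 -0.01 0.964 -0.301")

```text
time_s: 18.4
tcp_pos: [0.48, -0.0559, 0.2261]
ee_rot: [[0.732, 0.67, 0.126], [-0.434, 0.317, 0.843], [0.525, -0.672, 0.523]]
wrist_force: [-0.2, 0.1, -2.5]
gripper_width: 0.571
```

```bash
python3 - <<'E'
from rows import *
st();B=pickle.load(open('B.pkl','rb'));print(B[23][0].round(1));seg(B,24,32)
E
```

```text
t 18.4 tcp [ 0.48   -0.0559  0.2261] xaz -30.69 y [ 0.67   0.317 -0.672] F [-0.2  0.1 -2.5] g 0.571 j [-10.5  -3.1 -28.4 -51.  -33.8 -63.3]
[ -9.5  -2.9 -29.8 -52.4 -32.2 -61.9]
1 0.006 0 -0.003 0.005 0.116 -0.035;
1 0.013 0 -0.007 0.012 0.246 -0.075;
1 0.019 0 -0.011 0.02 0.361 -0.111;
1 0.025 -0 -0.015 0.029 0.477 -0.147;
1 0.032 -0.001 -0.021 0.042 0.606 -0.188;
1 0.038 -0.003 -0.027 0.055 0.722 -0.224;
1 0.044 -0.004 -0.033 0.069 0.837 -0.261;
1 0.05 -0.006 -0.041 0.088 0.966 -0.302;
```

Emit:
move_arm(increments="1 0.006 0 -0.003 0.005 0.116 -0.035; 1 0.013 0 -0.007 0.012 0.246 -0.075; 1 0.019 0 -0.011 0.02 0.361 -0.111; 1 0.025 0 -0.015 0.029 0.477 -0.147; 1 0.032 -0.001 -0.021 0.042 0.606 -0.188; 1 0.038 -0.003 -0.027 0.055 0.722 -0.224; 1 0.044 -0.004 -0.033 0.069 0.837 -0.261; 1 0.05 -0.006 -0.041 0.088 0.966 -0.302")

```text
time_s: 19.2
tcp_pos: [0.5075, -0.1145, 0.2353]
ee_rot: [[0.143, 0.846, 0.514], [-0.99, 0.125, 0.069], [-0.006, -0.519, 0.855]]
wrist_force: [-0.3, -0.4, -2.0]
gripper_width: 0.572
```

```bash
python3 - <<'E'
from rows import *
st();B=pickle.load(open('B.pkl','rb'));print(B[31][0].round(1));seg(B,32,40)
E
```

```text
t 19.2 tcp [ 0.5075 -0.1145  0.2353] xaz -81.8 y [ 0.846  0.125 -0.519] F [-0.3 -0.4 -2. ] g 0.572 j [-23.1  -1.5 -29.  -74.4 -27.7 -90.2]
[-22.   -1.1 -30.  -77.2 -26.4 -87.5]
1 0.009 -0 0.001 0.018 0.116 -0.034;
1 0.019 -0 0.001 0.037 0.232 -0.067;
1 0.029 -0.001 0.001 0.059 0.348 -0.099;
1 0.04 -0.002 0 0.085 0.479 -0.135;
1 0.05 -0.004 -0.001 0.11 0.595 -0.167;
1 0.061 -0.006 -0.003 0.137 0.711 -0.197;
1 0.072 -0.008 -0.005 0.167 0.826 -0.228;
1 0.083 -0.01 -0.007 0.199 0.942 -0.257;
```

Emit:
move_arm(increments="1 0.009 0 0.001 0.018 0.116 -0.034; 1 0.019 0 0.001 0.037 0.232 -0.067; 1 0.029 -0.001 0.001 0.059 0.348 -0.099; 1 0.04 -0.002 0 0.085 0.479 -0.135; 1 0.05 -0.004 -0.001 0.11 0.595 -0.167; 1 0.061 -0.006 -0.003 0.137 0.711 -0.197; 1 0.072 -0.008 -0.005 0.167 0.826 -0.228; 1 0.083 -0.01 -0.007 0.199 0.942 -0.257")

```text
time_s: 20.0
tcp_pos: [0.507, -0.199, 0.2338]
ee_rot: [[-0.451, 0.877, 0.169], [-0.628, -0.177, -0.758], [-0.634, -0.447, 0.631]]
wrist_force: [-0.5, -0.4, -2.7]
gripper_width: 0.572
```

```bash
python3 - <<'E'
from rows import *
st();B=pickle.load(open('B.pkl','rb'));print(B[39][0].round(1),getc()[1]);seg(B,40,48)
E
```

```text
t 20.0 tcp [ 0.507  -0.199   0.2338] xaz -125.66 y [ 0.877 -0.177 -0.447] F [-0.5 -0.4 -2.7] g 0.572 j [ -35.1   -0.   -31.3  -96.8  -21.2 -116.8]
[ -34.1    0.7  -32.1 -101.3  -20.7 -112.3] [ 0.505924   -0.19781939  0.23424392]
1 0.01 -0 0.008 0.035 0.131 -0.028;
1 0.02 -0 0.015 0.069 0.248 -0.052;
1 0.03 -0.001 0.023 0.104 0.365 -0.073;
1 0.04 -0.001 0.03 0.14 0.481 -0.093;
1 0.05 -0.003 0.037 0.178 0.598 -0.111;
1 0.061 -0.004 0.044 0.219 0.715 -0.127;
1 0.072 -0.006 0.05 0.26 0.831 -0.142;
1 0.084 -0.009 0.057 0.304 0.947 -0.153;
```

Emit:
move_arm(increments="1 0.01 0 0.008 0.035 0.131 -0.028; 1 0.02 0 0.015 0.069 0.248 -0.052; 1 0.03 -0.001 0.023 0.104 0.365 -0.073; 1 0.04 -0.001 0.03 0.14 0.481 -0.093; 1 0.05 -0.003 0.037 0.178 0.598 -0.111; 1 0.061 -0.004 0.044 0.219 0.715 -0.127; 1 0.072 -0.006 0.05 0.26 0.831 -0.142; 1 0.084 -0.009 0.057 0.304 0.947 -0.153")

```text
time_s: 20.8
tcp_pos: [0.4707, -0.2936, 0.2205]
ee_rot: [[-0.394, 0.744, -0.539], [0.255, -0.475, -0.842], [-0.883, -0.47, -0.003]]
wrist_force: [0.5, -0.5, -2.4]
gripper_width: 0.572
```

```bash
python3 - <<'E'
from rows import *
s=st();print(getc()[1],tcp_for(.16,28),Rr(28).T@np.array(s['ee_rot']))
snap('side','s8');snap('scene','c8');snap('wrist','w8')
crop('s8',190,190,350,330,5,'s8c');crop('c8',60,130,220,260,5,'c8c')
E
```

```text
t 20.8 tcp [ 0.4707 -0.2936  0.2205] xaz 147.09 y [ 0.744 -0.475 -0.47 ] F [ 0.5 -0.5 -2.4] g 0.572 j [ -47.     1.4  -34.4 -118.5  -14.5 -144. ]
[ 0.47010926 -0.29233568  0.22120643] [ 0.4706129  -0.29198459  0.22110529] [[ 9.99991152e-01  4.20285218e-04  4.18559594e-03]
 [-4.12134498e-04  9.99998018e-01 -1.94799837e-03]
 [-4.18640636e-03  1.94625610e-03  9.99989343e-01]]
```

View pics/s8c.png

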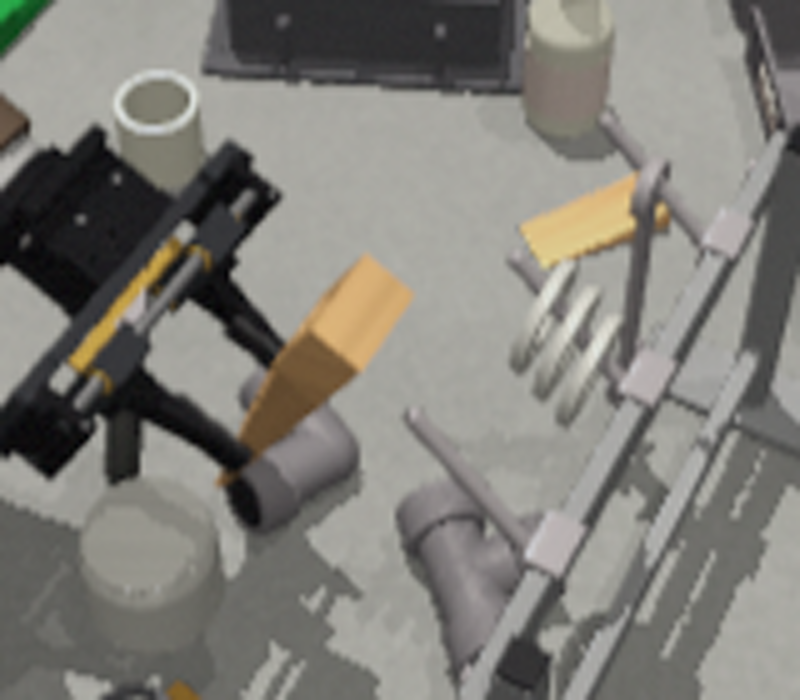

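View pics/c8c.png

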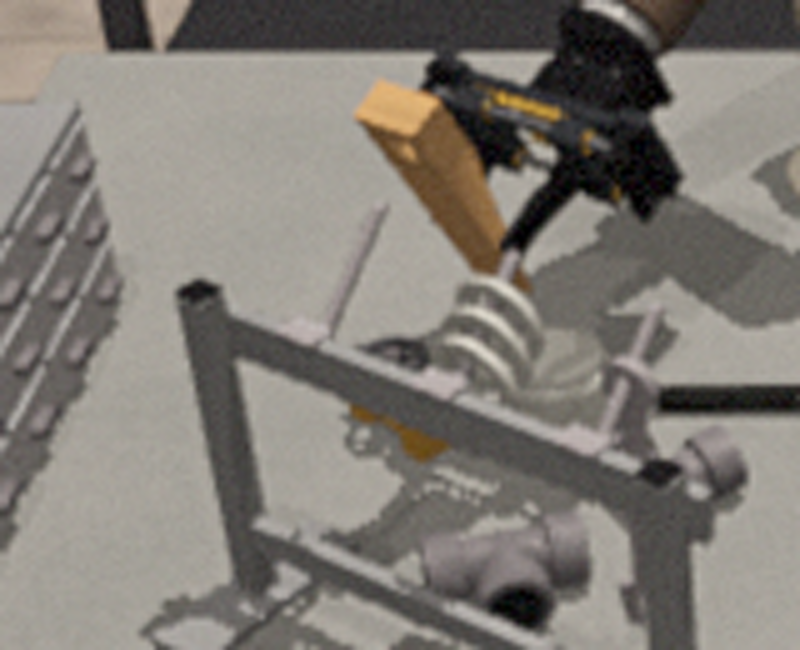

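View pics/w8.png

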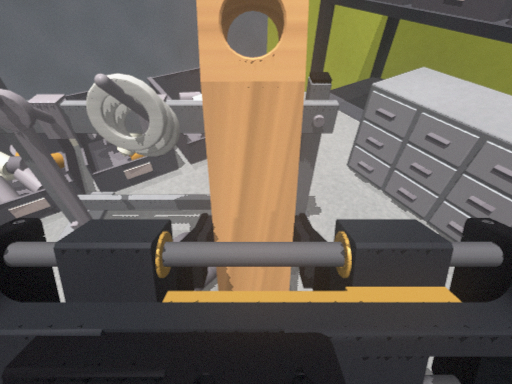

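Both views show the wedge upright in front of the free peg (peg tip side (272,273), scene (136,172)), hole clear of the fingers. I compare projected head corners with the pictures to refine alignment.

```bash
python3 - <<'E'
from rows import *
s=sense();R=np.array(s['ee_rot']);p=np.array(s['tcp_pos'])
def wp(X,Y,Z): return p+R@np.array([-(X+.045),-(Z-.0033),-Y])
S=load('s8');C=load('c8')
for n,q in dict(tL=(.095,.025,.03),tR=(.095,-.025,.03),bL=(.095,.025,0),bR=(.095,-.025,0)).items():
    a=proj(S,wp(*q));b=proj(C,wp(*q))
    print(n,'side crop',[(a[0]-190)*5,(a[1]-190)*5],'scene crop',[(b[0]-60)*5,(b[1]-130)*5])
for n,X in dict(tip=ROOT+PD*.1,root=ROOT).items():
    a=proj(S,X);b=proj(C,X);print(n,[(a[0]-190)*5,(a[1]-190)*5],[(b[0]-60)*5,(b[1]-130)*5])
for z in (.282,.285): print('tip px->',pt(S,190+412/5,190+413/5,z=z),pt(C,60+380/5,130+210/5,z=z))
# triangulate tip
def ray(P,u,v):
    pp=P[0];Rr_=np.array(pp['orientation']);w=Rr_@np.array([(u-pp['cx'])/pp['fx'],(v-pp['cy'])/pp['fy'],1]);return np.array(pp['xyz']),w/np.linalg.norm(w)
def tri(a,b):
    o1,d1=ray(S,190+a[0]/5,190+a[1]/5);o2,d2=ray(C,60+b[0]/5,130+b[1]/5)
    t=np.linalg.lstsq(np.c_[d1,-d2],o2-o1,rcond=None)[0];x,y=o1+t[0]*d1,o2+t[1]*d2;return ((x+y)/2).round(4),np.linalg.norm(x-y).round(4)
print('tri tip',tri((411,412),(381,209)))
crop('s8',255,255,325,315,10,'s8p');crop('c8',115,160,165,210,12,'c8p')
crop('s8',225,230,285,290,12,'s8h');crop('c8',125,140,165,180,15,'c8h')
E
```

```text
tL side crop [np.float64(365.4151511841647), np.float64(248.95453038290754)] scene crop [np.float64(440.7263031253093), np.float64(95.46306004211601)]
tR side crop [np.float64(310.22516939660875), np.float64(324.9105108401838)] scene crop [np.float64(380.49420963125954), np.float64(75.75223055417283)]
bL side crop [np.float64(415.3231022312613), np.float64(289.9903313284278)] scene crop [np.float64(414.84078727045016), np.float64(132.28792836518906)]
bR side crop [np.float64(361.9772414199204), np.float64(367.49520743693466)] scene crop [np.float64(354.4944368932883), np.float64(111.91260841461514)]
tip [np.float64(421.27881824626627), np.float64(414.1926624228904)] [np.float64(377.9693720656411), np.float64(211.49576967581154)]
root [np.float64(548.064328592279), np.float64(558.1086292606517)] [np.float64(314.88705807132635), np.float64(356.02027489805494)]
tip px-> [ 0.53913258 -0.33468684  0.282     ] [ 0.53521073 -0.3386829   0.282     ]
tip px-> [ 0.53898433 -0.3367267   0.285     ] [ 0.54024847 -0.3374425   0.285     ]
tri tip (array([ 0.5387, -0.3367,  0.2852]), np.float64(0.0009))
```

View pics/s8p.png

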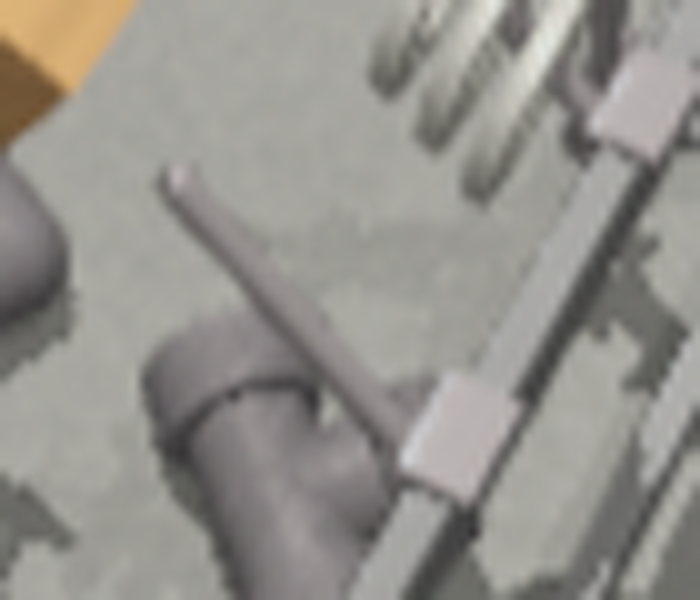

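View pics/c8p.png

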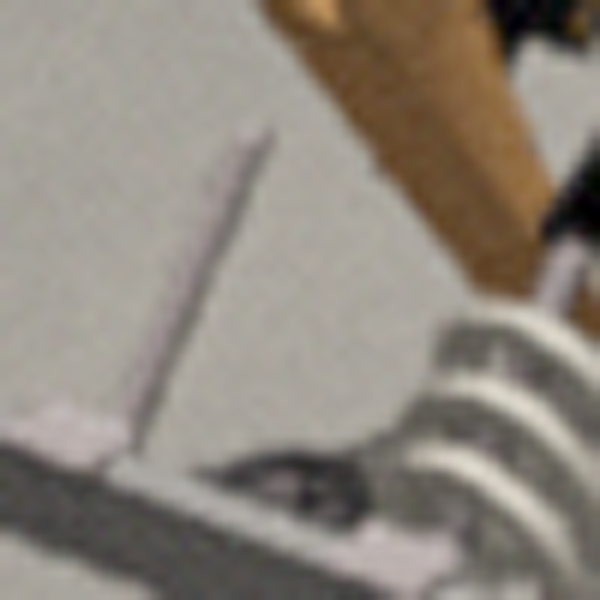

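View pics/s8h.png

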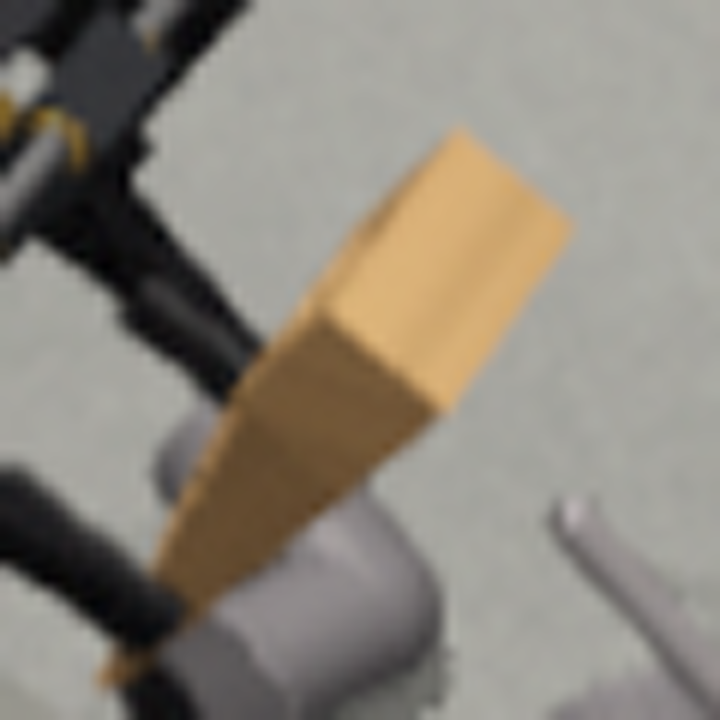

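View pics/c8h.png

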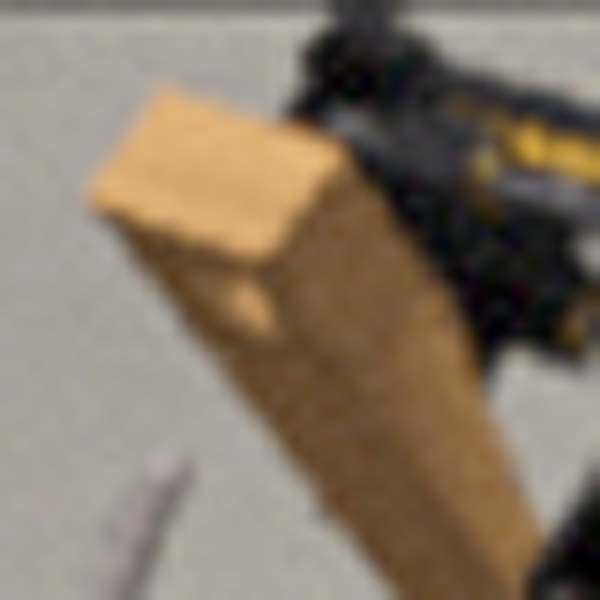

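```bash
python3 - <<'E'
from rows import *
S=load('s8');C=load('c8')
def ray(P,u,v):
    pp=P[0];R_=np.array(pp['orientation']);w=R_@np.array([(u-pp['cx'])/pp['fx'],(v-pp['cy'])/pp['fy'],1]);return np.array(pp['xyz']),w/np.linalg.norm(w)
s=lambda u,v:(255+(u+.5)/10-.5,255+(v+.5)/10-.5); c=lambda u,v:(115+(u+.5)/12-.5,160+(v+.5)/12-.5)
sh=lambda u,v:(225+(u+.5)/12-.5,230+(v+.5)/12-.5); ch=lambda u,v:(125+(u+.5)/15-.5,140+(v+.5)/15-.5)
def tri(a,b):
    o1,d1=ray(S,*a);o2,d2=ray(C,*b)
    t=np.linalg.lstsq(np.c_[d1,-d2],o2-o1,rcond=None)[0];x,y=o1+t[0]*d1,o2+t[1]*d2;return (x+y)/2,np.linalg.norm(x-y)
tip,e=tri(s(177,178),c(256,140));print('tip',tip.round(4),e)
def plane(P,a,b):
    o,d1=ray(P,*a);_,d2=ray(P,*b);n=np.cross(d1,d2);return n/np.linalg.norm(n),o
n1,o1=plane(S,s(177,178),s(392,437));n2,o2=plane(C,c(256,140),c(135,437))
d=np.cross(n1,n2);d/=np.linalg.norm(d);d*=np.sign(d[2]);print('axis',d,'nominal',PD)
m=sense();R=np.array(m['ee_rot']);p=np.array(m['tcp_pos'])
def wp(X,Y,Z): return p+R@np.array([-(X+.045),-(Z-.0033),-Y])
D=[]
for n,q,a,b in(('tL',(.095,.025,.03),(462,128),(348,150)),('tR',(.095,-.025,.03),(325,312),(165,90)),('bL',(.095,.025,0),(575,225),(268,265)),('bR',(.095,-.025,0),(445,412),(92,200))):
    x,e=tri(sh(*a),ch(*b));D.append(x-wp(*q));print(n,x.round(4),wp(*q).round(4),(x-wp(*q)).round(4),round(e,4))
D=np.mean(D,0);print('bias',D.round(4),'in tool',(R.T@D).round(4))
print('tip - bias', (tip-D).round(4))
E
```

```text
tip [ 0.5387 -0.3377  0.2872] 0.0004075108501275179
axis [-0.56782892  0.36576176  0.73742027] nominal [-0.59703     0.37888676  0.70710678]
tL [ 0.5199 -0.2953  0.3556] [ 0.5198 -0.2943  0.3567] [ 0.0001 -0.001  -0.0011] 0.0011
tR [ 0.4923 -0.338   0.3557] [ 0.493  -0.3365  0.3568] [-0.0006 -0.0015 -0.0011] 0.0015
bL [ 0.5414 -0.3095  0.3407] [ 0.5421 -0.3085  0.3426] [-0.0007 -0.001  -0.0019] 0.003
bR [ 0.514  -0.3513  0.3409] [ 0.5154 -0.3507  0.3427] [-0.0013 -0.0006 -0.0018] 0.0017
bias [-0.0007 -0.001  -0.0015] in tool [0.0013 0.0007 0.0012]
tip - bias [ 0.5393 -0.3367  0.2886]
```

Tip triangulates to about (0.539, −0.337, 0.2865), roughly 5 mm from the first estimate; wedge corners agree with the arm pose to 1–2 mm. Updating and moving to just before the tip.

```bash
cat >> h.py <<'E'
ROOT=np.array([.539,-.337,.2865])-.1*PD
E
python3 - <<'E'
from rows import *
st()
for s in(.16,.13):
    d,w=inc(Rr(28),tcp_for(s,28));print(s,d.round(4),w.round(4))
    q,e=ik(Rr(28),tcp_for(s,28),sense()['joints']);print(q.round(1),e)
print(ik(Rr(28),tcp_for(.04,28),q))
E
```

```text
t 20.95 tcp [ 0.4706 -0.293   0.2206] xaz 147.86 y [ 0.745 -0.473 -0.469] F [ 0.3  1.  -2.5] g 0.57 j [ -47.     1.4  -34.4 -118.4  -14.6 -143.8]
0.16 [ 0.0013 -0.0038  0.0008] [ 0.0001 -0.0001 -0.0003]
[ -46.2    1.9  -35.2 -124.3  -14.7 -138.2] 2.7755575615628914e-15
0.13 [0.01   0.0248 0.0008] [ 0.0001 -0.0001 -0.0003]
[ -49.3    6.8  -36.7 -133.1  -20.6 -126.9] 1.0622832013026513e-10
(array([ -51.22590582,   20.73038981,  -37.22887233, -148.18956392,
        -32.72005148, -108.4644511 ]), np.float64(1.1102230246251565e-15))
```

Emit:
move_arm(increments="1 0.001 -0.003 0.001 0 0 0; 1 0.003 0.003 0.001 0 0 0; 1 0.005 0.01 0.001 0 0 0; 1 0.008 0.018 0.001 0 0 0; 1 0.01 0.025 0.001 0 0 0; 1 0.01 0.025 0.001 0 0 0; 1 0.01 0.025 0.001 0 0 0")

```text
time_s: 21.65
tcp_pos: [0.4845, -0.3017, 0.2002]
ee_rot: [[-0.397, 0.746, -0.534], [0.25, -0.472, -0.845], [-0.883, -0.469, 0.001]]
wrist_force: [0.0, 1.1, -1.5]
gripper_width: 0.569
```

```bash
python3 - <<'E'
from rows import *
apply([.01,.025,.001,0,0,0]);m=st();print(getc()[1],tcp_for(.13,28))
snap('side','s9');snap('scene','c9');crop('s9',225,225,315,310,8,'s9c');crop('c9',100,130,170,220,8,'c9c')
R=np.array(m['ee_rot']);eye=np.array(m['tcp_pos'])+R@EYE;v=eye-ROOT;print('s',v@PD,'perp along yr',v@YR,'perp up',v@np.cross(YR,PD),'angle',np.degrees(np.arccos(-R[:,1]@PD)))
E
```

```text
t 21.65 tcp [ 0.4845 -0.3017  0.2002] xaz 147.77 y [ 0.746 -0.472 -0.469] F [ 0.   1.1 -1.5] g 0.569 j [ -50.9    6.   -36.9 -128.6  -21.1 -130.4]
[ 0.4842542  -0.30249377  0.20064594] [ 0.4842268  -0.30223987  0.20068141]
s 0.12965270478566704 perp along yr 0.0007684951737355782 perp up -0.00039351623888989095 angle 17.004301790461422
```

View pics/s9c.png

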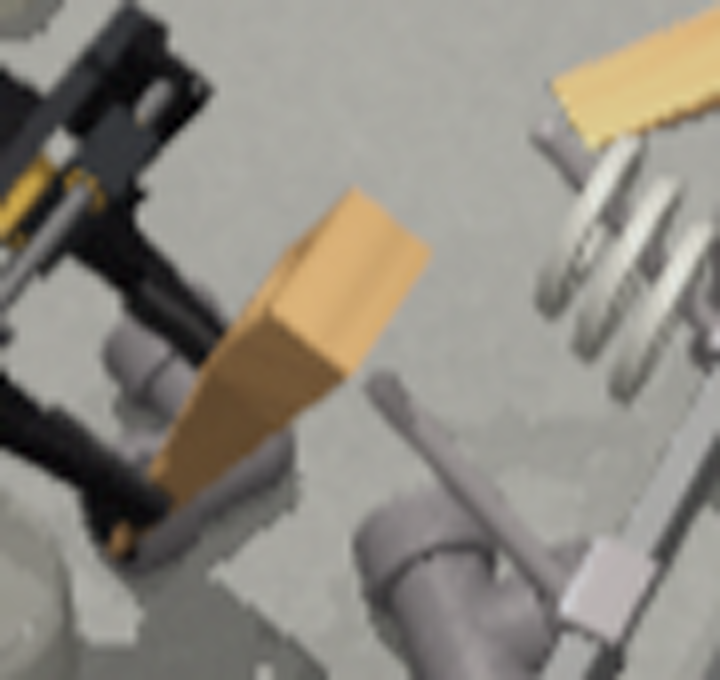

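View pics/c9c.png

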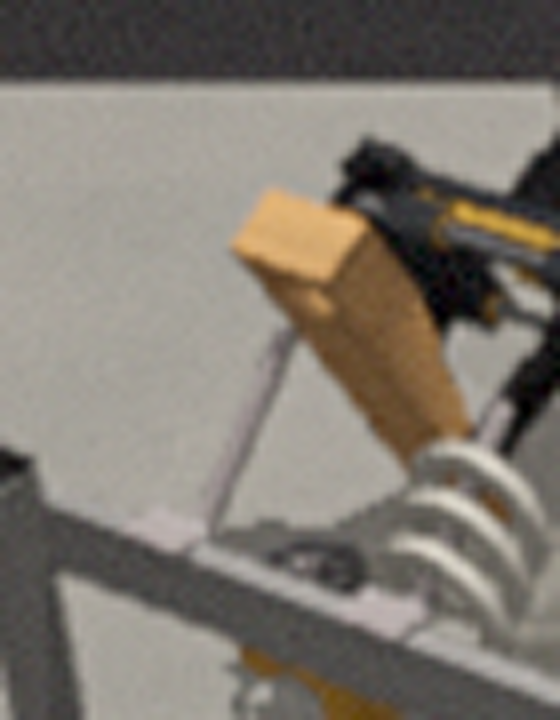

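```bash
python3 - <<'E'
from rows import *
m=sense();R=np.array(m['ee_rot']);p=np.array(m['tcp_pos'])
def wp(X,Y,Z): return p+R@np.array([-(X+.045),-(Z-.0033),-Y])
S=load('s9');C=load('c9')
f=lambda P,o,X:np.round((np.array(proj(P,X))-o+.5)*8-.5,0)
for n,X in dict(holeU=wp(.07,0,0),u1=wp(.084,0,0),u2=wp(.056,0,0),u3=wp(.07,.014,0),u4=wp(.07,-.014,0),bL=wp(.095,.025,0),bR=wp(.095,-.025,0),bL2=wp(.045,.025,0),bR2=wp(.045,-.025,0),tip=ROOT+PD*.1,tip_in=ROOT+PD*.13).items():
    print(n,'side',f(S,[225,225],X),'scene',f(C,[100,130],X))
E
```

```text
holeU side [361. 341.] scene [304. 296.]
u1 side [380. 325.] scene [289. 276.]
u2 side [341. 356.] scene [319. 315.]
u3 side [383. 306.] scene [331. 305.]
u4 side [337. 376.] scene [277. 286.]
bL side [437. 251.] scene [325. 277.]
bR side [354. 376.] scene [229. 243.]
bL2 side [367. 308.] scene [378. 347.]
bR2 side [285. 430.] scene [283. 314.]
tip side [383. 382.] scene [293. 335.]
tip_in side [320. 311.] scene [323. 266.]
```

```bash
python3 - <<'E'
from rows import *
for n,u,v,w,h in(('c9',120,160,30,45),):
    im=cv2.imread(f'pics/{n}.png')[v:v+h,u:u+w];cv2.imwrite('pics/c9n.png',cv2.resize(im,None,fx=14,fy=13,interpolation=cv2.INTER_NEAREST))
im=load('c9')[1].astype(int)
im0=load('scene0')[1].astype(int)
for v in range(169,198,3):
    print(v,[int(x) for x in (im[v,124:144].sum(1)//3)],[int(x) for x in (im[v,124:144,0]-im[v,124:144,1])])
E
```

```text
169 [158, 161, 162, 162, 162, 158, 160, 164, 163, 166, 160, 129, 82, 70, 80, 91, 96, 85, 71, 76] [2, 3, 6, 3, 5, 3, 3, 3, 3, 4, 4, 7, 28, 28, 32, 32, 34, 31, 22, 27]
172 [161, 163, 164, 161, 161, 160, 161, 168, 164, 154, 119, 106, 91, 107, 99, 77, 74, 75, 78, 77] [3, 5, 6, 5, 6, 2, 6, 4, 4, 4, 8, 9, 2, 16, 25, 28, 27, 26, 29, 25]
175 [157, 163, 162, 161, 164, 159, 163, 159, 140, 149, 121, 110, 153, 168, 171, 157, 99, 73, 71, 73] [4, 2, 2, 5, 5, 4, 3, 6, 4, 10, 10, 3, 5, 4, 5, 5, 17, 27, 31, 29]
178 [163, 161, 160, 164, 164, 165, 160, 155, 147, 126, 114, 156, 167, 168, 165, 165, 166, 164, 134, 90] [5, 3, 4, 3, 5, 4, 3, 8, 8, 7, 7, 5, 3, 5, 6, 7, 4, 4, 9, 26]
181 [162, 164, 163, 165, 164, 160, 149, 139, 121, 131, 167, 167, 165, 162, 165, 162, 165, 167, 169, 163] [6, 3, 5, 3, 5, 6, 10, 9, 7, 4, 4, 3, 4, 4, 4, 4, 6, 3, 5, 3]
184 [167, 167, 168, 165, 161, 149, 135, 115, 149, 169, 166, 167, 165, 166, 166, 164, 165, 161, 164, 165] [5, 7, 4, 5, 5, 11, 11, 6, 6, 3, 6, 5, 5, 5, 4, 5, 5, 5, 6, 3]
187 [166, 164, 164, 151, 145, 129, 117, 153, 167, 167, 167, 166, 162, 162, 163, 163, 167, 164, 165, 162] [3, 5, 4, 8, 12, 7, 6, 4, 7, 5, 4, 4, 3, 7, 5, 4, 6, 3, 3, 6]
190 [163, 156, 148, 141, 121, 140, 163, 166, 163, 163, 162, 164, 164, 163, 165, 164, 164, 163, 163, 162] [5, 7, 9, 12, 10, 6, 3, 2, 6, 4, 5, 7, 4, 4, 6, 3, 5, 3, 3, 4]
193 [161, 155, 137, 111, 133, 166, 165, 161, 164, 166, 164, 166, 163, 165, 165, 163, 165, 164, 164, 163] [8, 10, 9, 8, 5, 5, 3, 3, 5, 3, 6, 5, 2, 4, 5, 4, 6, 6, 6, 6]
196 [179, 168, 116, 120, 103, 103, 106, 103, 100, 102, 100, 99, 107, 105, 106, 107, 108, 109, 104, 101] [7, 6, 8, 4, 6, 1, 5, 3, 3, 1, 5, 3, 6, 7, 6, 2, 3, 1, 5, 5]
```

View pics/c9n.png

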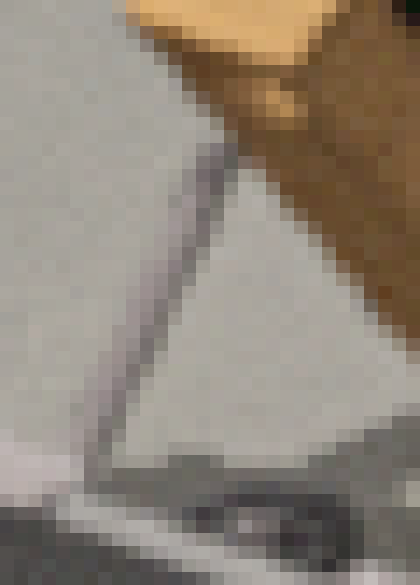

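Sub-pixel check of the rod (scene tip ≈(136,171), side ≈(272.5,272.9)) matches the prediction within a pixel. Inserting along the peg, halfway first.

```bash
python3 - <<'E'
from rows import *
for s in(.115,.09,.045):
    d,w=inc(Rr(28),tcp_for(s,28));print(s,d.round(4),w.round(4))
E
```

```text
0.115 [ 0.0044  0.0142 -0.0002] [ 0.0001 -0.0001 -0.0003]
0.09 [ 0.0118  0.0381 -0.0002] [ 0.0001 -0.0001 -0.0003]
0.045 [ 0.0249  0.0811 -0.0002] [ 0.0001 -0.0001 -0.0003]
```

Emit:
move_arm(increments="1 0.0012 0.004 0 0 0 0; 1 0.003 0.0095 0 0 0 0; 1 0.0045 0.0145 0 0 0 0; 1 0.006 0.0195 0 0 0 0; 1 0.0078 0.025 0 0 0 0; 1 0.0093 0.03 0 0 0 0; 1 0.0108 0.035 0 0 0 0; 1 0.0118 0.038 0 0 0 0")

```text
time_s: 22.55
tcp_pos: [0.5084, -0.3171, 0.1715]
ee_rot: [[-0.396, 0.746, -0.536], [0.252, -0.473, -0.845], [-0.883, -0.47, -0.0]]
wrist_force: [1.0, 0.0, -2.7]
gripper_width: 0.57
```

```bash
cat >> h.py <<'E'
def rep(m):
    R=np.array(m['ee_rot']);eye=np.array(m['tcp_pos'])+R@EYE;v=eye-ROOT;print('s',(v@PD).round(4),'yr',(v@YR).round(4),'up',(v@np.cross(YR,PD)).round(4),'angle',np.degrees(np.arccos(-R[:,1]@PD)).round(1))
E
python3 - <<'E'
from rows import *
apply([.0118,.038,0,0,0,0]);m=st();rep(m)
snap('side','s10');snap('scene','c10');crop('s10',225,225,315,310,8,'s10c');crop('c10',100,130,170,210,8,'c10c')
E
```

```text
t 22.55 tcp [ 0.5084 -0.3171  0.1715] xaz 147.59 y [ 0.746 -0.473 -0.47 ] F [ 1.   0.  -2.7] g 0.57 j [ -53.    12.9  -38.6 -138.7  -28.2 -117.7]
s 0.0893 yr 0.0004 up -0.0006 angle 17.0
```

View pics/s10c.png

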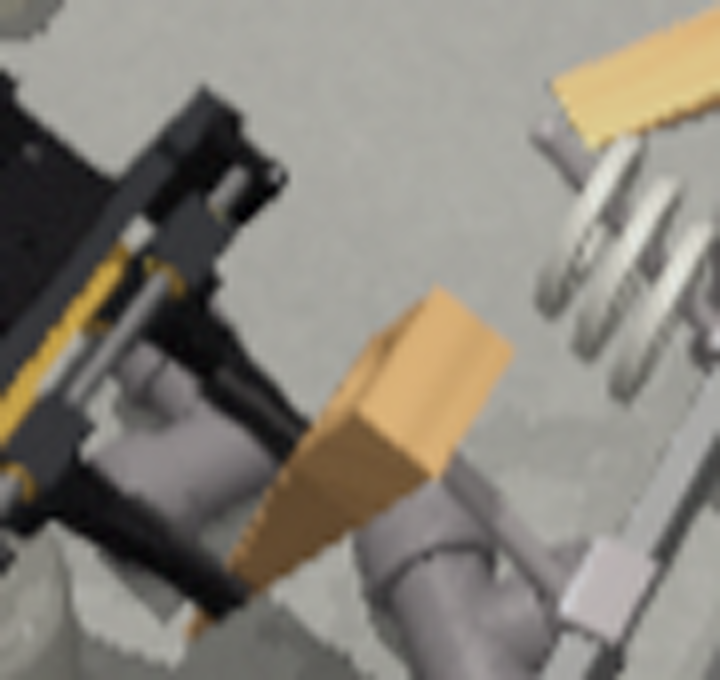

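View pics/c10c.png

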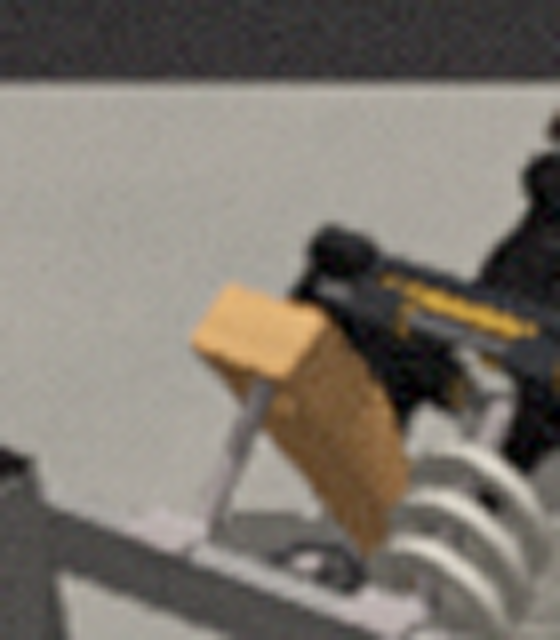

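Peg is entering the hole cleanly with no contact force. On to s ≈ 45 mm.

Emit:
move_arm(increments="1 0.001 0.003 0 0 0 0; 1 0.0025 0.008 0 0 0 0; 1 0.0045 0.0145 0 0 0 0; 1 0.0065 0.021 0 0 0 0; 1 0.0085 0.0275 0 0 0 0; 1 0.0105 0.034 0 0 0 0; 1 0.012 0.039 0 0 0 0; 1 0.013 0.043 0 0 0 0")

```text
time_s: 23.45
tcp_pos: [0.5353, -0.3341, 0.1396]
ee_rot: [[-0.397, 0.746, -0.535], [0.252, -0.473, -0.845], [-0.883, -0.47, -0.0]]
wrist_force: [0.4, 0.4, -2.1]
gripper_width: 0.572
```

```bash
python3 - <<'E'
from rows import *
apply([.013,.043,0,0,0,0]);m=st();rep(m)
snap('side','s11');snap('scene','c11');crop('s11',225,225,315,310,8,'s11c');crop('c11',100,130,170,210,8,'c11c')
E
```

```text
t 23.45 tcp [ 0.5353 -0.3341  0.1396] xaz 147.58 y [ 0.746 -0.473 -0.47 ] F [ 0.4  0.4 -2.1] g 0.572 j [ -53.2   20.1  -38.8 -145.9  -34.1 -109.2]
s 0.0442 yr 0.0005 up -0.0006 angle 17.0
```

View pics/s11c.png

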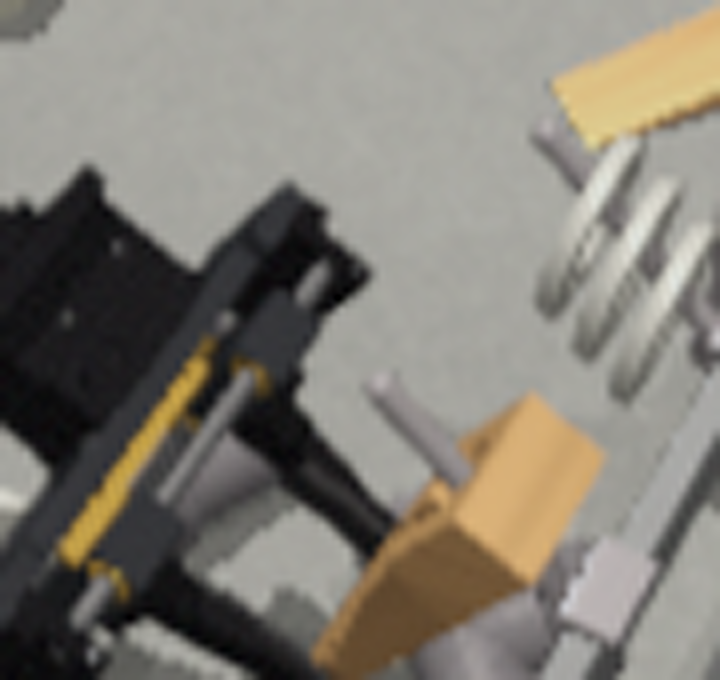

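View pics/c11c.png

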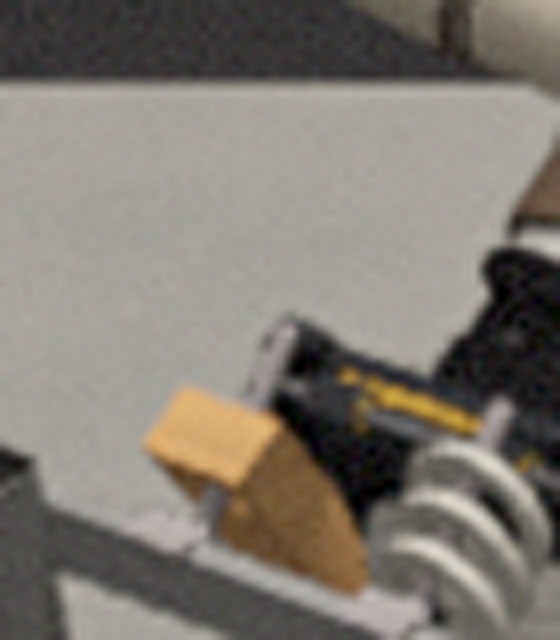

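Peg protrudes well through the hole, s≈44 mm. Now tilt to near hanging attitude and settle the hole edge onto the peg before release.

```bash
python3 - <<'E'
from rows import *
for ph,s,dz in((25,.043,-.001),(22,.042,-.002)):
    t=tcp_for(s,ph,ZW*dz);d,w=inc(Rr(ph),t);print(d.round(4),w.round(4),t.round(3));print(ik(Rr(ph),t,sense()['joints']))
E
```

```text
[ 0.0008  0.0085 -0.0002] [ 0.0001 -0.0001  0.052 ] [ 0.541 -0.338  0.136]
(array([ -52.33881766,   22.82087535,  -39.55749506, -151.05964135,
        -39.69489967, -104.33217884]), np.float64(9.176759387483989e-11))
[ 0.0009  0.0159 -0.0002] [ 1.000e-04 -1.000e-04  1.044e-01] [ 0.546 -0.342  0.132]
(array([ -53.04682248,   25.66973184,  -41.24173739, -153.34246426,
        -46.77656203, -100.93875819]), np.float64(8.881784197001252e-15))
```

Emit:
move_arm(increments="1 0.0002 0.002 0 0 0 0.013; 1 0.0005 0.0045 0 0 0 0.028; 1 0.0008 0.0085 0 0 0 0.052; 1 0.0008 0.0115 0 0 0 0.075; 1 0.0009 0.014 0 0 0 0.093; 1 0.0009 0.016 0 0 0 0.104; 1 0.0009 0.016 0 0 0 0.104; 1 0.0009 0.016 0 0 0 0.104")

```text
time_s: 24.35
tcp_pos: [0.5468, -0.3414, 0.1322]
ee_rot: [[-0.317, 0.783, -0.535], [0.201, -0.496, -0.845], [-0.927, -0.375, 0.0]]
wrist_force: [0.3, -0.8, -1.7]
gripper_width: 0.572
```

```bash
python3 - <<'E'
from rows import *
apply([.0009,.016,0,0,0,.104]);m=st();rep(m)
E
```

```text
t 24.35 tcp [ 0.5468 -0.3414  0.1322] xaz 147.63 y [ 0.783 -0.496 -0.375] F [ 0.3 -0.8 -1.7] g 0.572 j [ -54.7   26.2  -42.7 -152.1  -48.8 -100.5]
s 0.0402 yr 0.0004 up -0.0015 angle 23.0
```

No contact yet; lower in millimetres until the peg takes the weight.

Emit:
move_arm(increments="1 0.0009 0.0004 0 0 0 0; 1 0.0019 0.0008 0 0 0 0; 1 0.0019 0.0008 0 0 0 0; 1 0.0019 0.0008 0 0 0 0")

```text
time_s: 24.75
tcp_pos: [0.5472, -0.3419, 0.1312]
ee_rot: [[-0.314, 0.784, -0.536], [0.199, -0.497, -0.844], [-0.928, -0.372, 0.0]]
wrist_force: [-0.7, -1.4, 1.8]
gripper_width: 0.57
```

Emit:
move_arm(increments="1 0.0009 0.0004 0 0 0 0; 1 0.0019 0.0008 0 0 0 0; 1 0.0019 0.0008 0 0 0 0; 1 0.0019 0.0008 0 0 0 0")

```text
time_s: 25.15
tcp_pos: [0.5477, -0.3426, 0.1298]
ee_rot: [[-0.313, 0.784, -0.536], [0.198, -0.498, -0.844], [-0.929, -0.37, 0.0]]
wrist_force: [1.8, -1.6, 5.9]
gripper_width: 0.569
```

```bash
python3 - <<'E'
from rows import *
apply([.0038,.0016,0,0,0,0]);m=st();rep(m)
E
```

```text
t 25.15 tcp [ 0.5477 -0.3426  0.1298] xaz 147.66 y [ 0.784 -0.498 -0.37 ] F [ 1.8 -1.6  5.9] g 0.569 j [ -54.8   26.9  -42.8 -152.4  -49.8  -99.9]
s 0.0381 yr 0.0 up -0.0025 angle 23.3
```

The peg now bears (+8 N). Relax a millimetre and open.

Emit:
move_arm(increments="1 -0.0016 -0.0007 0 0 0 0; 1 -0.0016 -0.0007 0 0 0 0; 0.1 -0.0016 -0.0007 0 0 0 0; -0.2 -0.0016 -0.0007 0 0 0 0; -0.5 -0.0016 -0.0007 0 0 0 0; -1 -0.0016 -0.0007 0 0 0 0; -1 -0.0016 -0.0007 0 0 0 0; -1 -0.0016 -0.0007 0 0 0 0")

```text
time_s: 25.95
tcp_pos: [0.5464, -0.3409, 0.1291]
ee_rot: [[-0.318, 0.783, -0.535], [0.202, -0.496, -0.845], [-0.927, -0.376, -0.0]]
wrist_force: [0.4, -0.1, -0.8]
gripper_width: 0.876
```

```bash
python3 - <<'E'
from rows import *
apply([-.0016,-.0007,0,0,0,0]);m=st();rep(m)
snap('side','s12');snap('scene','c12');snap('wrist','w12');crop('s12',225,225,315,310,8,'s12c');crop('c12',100,150,170,230,7,'c12c')
E
```

```text
t 25.95 tcp [ 0.5464 -0.3409  0.1291] xaz 147.59 y [ 0.783 -0.496 -0.376] F [ 0.4 -0.1 -0.8] g 0.876 j [ -54.8   26.6  -42.9 -152.2  -49.3 -100.2]
s 0.0383 yr 0.0007 up -0.004 angle 22.9
```

View pics/s12c.png

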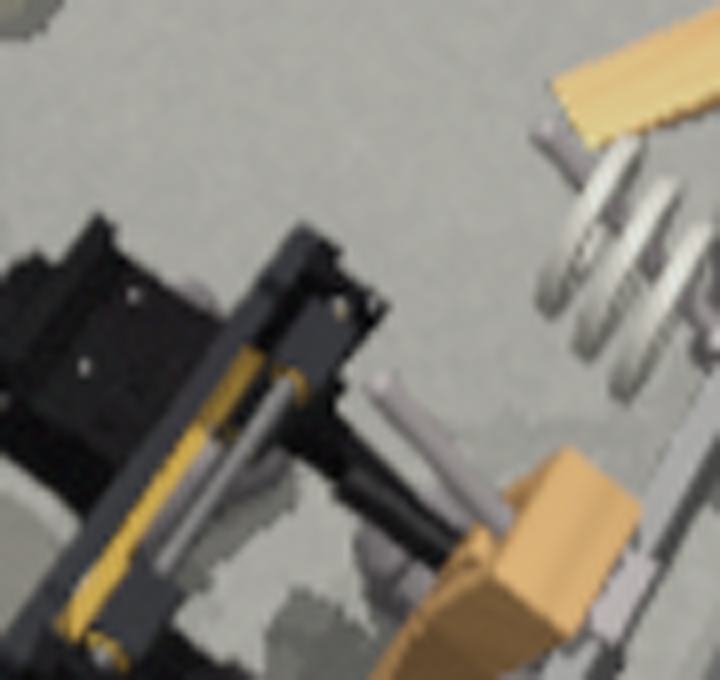

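View pics/c12c.png

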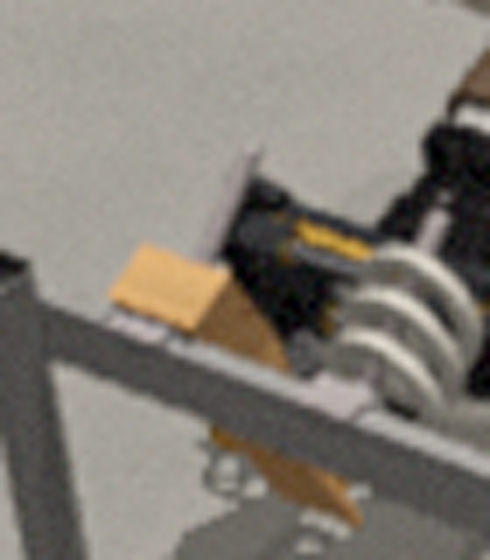

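View pics/w12.png

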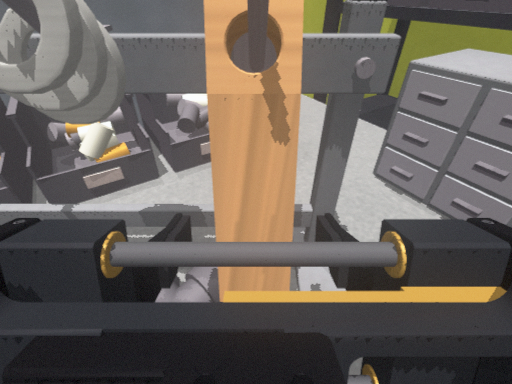

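The wedge hangs on the peg against the rack, peg through the hole (wrist (258,35)). Back straight away.

Emit:
move_arm(increments="-1 0 0 0 0 0 0; -1 0 0 0 0 0 0; -1 0 -0.01 0 0 0 0; -1 0 -0.03 0 0 0 0; -1 0 -0.055 0 0 0 0; -1 0 -0.08 0 0 0 0; -1 0 -0.11 0 0 0 0; -1 0 -0.14 0 0 0 0")

```text
time_s: 26.9
tcp_pos: [0.4356, -0.2705, 0.1818]
ee_rot: [[-0.318, 0.783, -0.535], [0.202, -0.496, -0.845], [-0.926, -0.376, -0.001]]
wrist_force: [0.2, -0.1, 0.9]
gripper_width: 0.997
```

```bash
python3 - <<'E'
from rows import *
apply([0,-.14,0,0,0,0]);m=st()
snap('side','s13');snap('scene','c13');snap('wrist','w13');crop('s13',180,150,340,290,5,'s13c');crop('c13',100,150,200,240,7,'c13c')
E
```

```text
t 26.9 tcp [ 0.4356 -0.2705  0.1818] xaz 147.52 y [ 0.783 -0.496 -0.376] F [ 0.2 -0.1  0.9] g 0.997 j [ -62.6    8.9  -52.6 -138.3  -44.6 -110. ]
```

View pics/s13.png

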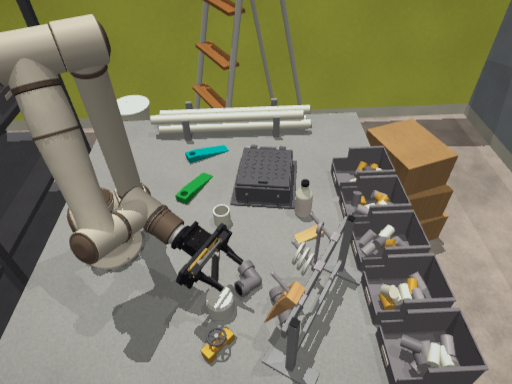

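View pics/c13c.png

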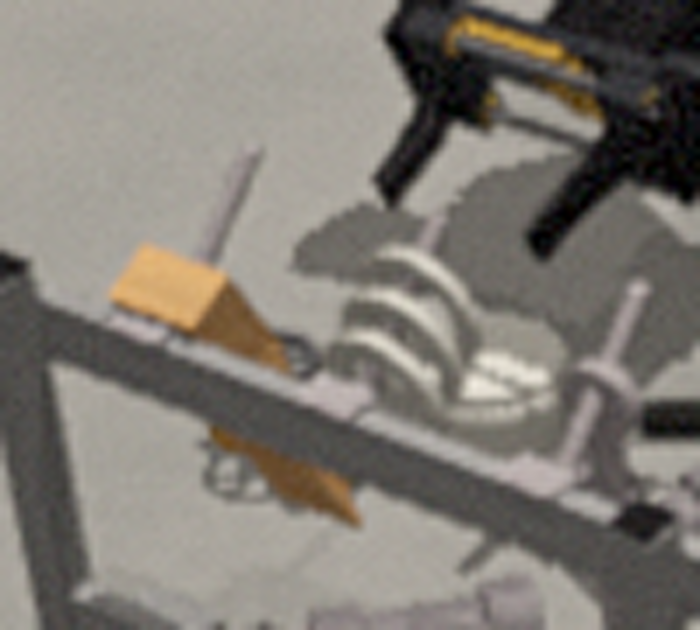

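View pics/w13.png

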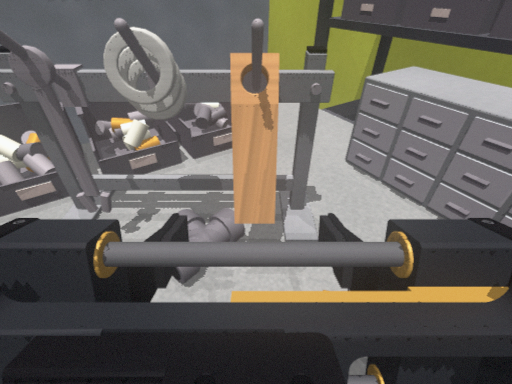

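The wedge hangs at rest on the empty peg, well down (hole near the crossbar, most of the peg above it). One last check on lid, bystanders and stillness, with a second's wait.

Emit:
move_arm(increments="-1 0 -0.01 0 0 0 0; -1 0 -0.02 0 0 0 0; -1 0 -0.02 0 0 0 0; -1 0 -0.02 0 0 0 0; -1 0 -0.02 0 0 0 0; -1 0 -0.02 0 0 0 0; -1 0 -0.02 0 0 0 0; -1 0 -0.02 0 0 0 0")

```text
time_s: 27.85
tcp_pos: [0.4215, -0.2619, 0.1894]
ee_rot: [[-0.317, 0.783, -0.535], [0.201, -0.496, -0.845], [-0.927, -0.375, -0.0]]
wrist_force: [0.3, -1.2, -0.3]
gripper_width: 0.997
```

```bash
python3 - <<'E'
from rows import *
snap('side','s14');snap('scene','c14');st()
a=cv2.imread('pics/c13.png').astype(int);b=cv2.imread('pics/c14.png').astype(int);print('wedge diff',np.abs(a-b)[180:230,110:155].mean())
C0=load('scene0');C=load('c14');S0=load('side0');S=load('s14')
def sh(A,B,u0,v0,u1,v1):
    g=lambda P:cv2.cvtColor(P[1],cv2.COLOR_RGB2GRAY).astype(np.float32)[v0:v1,u0:u1];return cv2.phaseCorrelate(g(A),g(B))
for n,P0,P1,bx in(('bottle c',C0,C,(265,225,300,275)),('coupling s',S0,S,(208,200,236,230)),('spare c',C0,C,(232,255,262,283)),('tee c',C0,C,(140,228,182,258)),('valve s',S0,S,(198,325,238,360)),('green s',S0,S,(172,170,216,205)),('tin s',S0,S,(203,285,238,325)),('elbow s',S0,S,(234,258,264,298)),('wrench c',C0,C,(190,200,250,218)),('spanner s',S0,S,(310,220,325,265))):
    print(n,sh(P0,P1,*bx))
X=cloud(C);m=(X[...,1]>.22)&(X[...,1]<.38)&(X[...,0]>.47)&(X[...,0]<.6)&(X[...,2]>.07)
Y=X[m];print('lid',np.linalg.lstsq(np.c_[Y[:,:2],np.ones(len(Y))],Y[:,2],rcond=None)[0])
E
```

```text
t 27.95 tcp [ 0.4214 -0.2619  0.1895] xaz 147.6 y [ 0.783 -0.496 -0.375] F [-0.3  0.3 -0.1] g 0.998 j [ -63.4    5.5  -52.9 -135.1  -42.7 -113.5]
wedge diff 2.7497777777777777
bottle c ((0.029703420639936695, -0.16585342342598608), 0.7967676311069065)
coupling s ((0.04928279219717524, -0.020164070989556748), 0.65526794857449)
spare c ((0.031870028624636504, -0.05426708913804923), 0.9642522430419922)
tee c ((0.3034654294298491, 0.06384011463805983), 0.8434497437653719)
valve s ((0.13582626256294006, 0.27239472805656817), 0.824281386534373)
green s ((0.49113707701530984, 0.04302691284395266), 1.017624702387386)
tin s ((0.5348919996855734, 0.3651233739998361), 0.6193565224607785)
elbow s ((0.5922805030066112, 0.03261495301946837), 0.834124481678009)
wrench c ((0.116693025990525, 0.13059321515874878), 0.9245383297955548)
spanner s ((0.4629218130516639, 0.4983757351022362), 0.9975920081138611)
lid [ 0.00078442 -0.00072661  0.09027473]
```

View pics/c14.png

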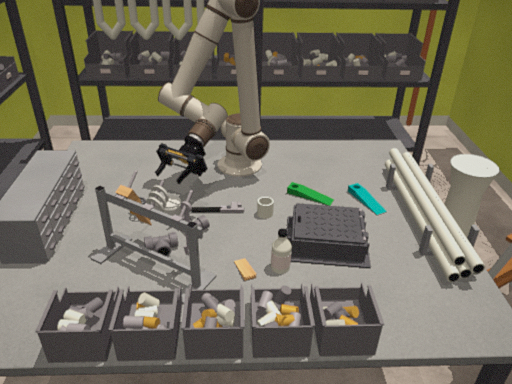

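```bash
python3 -c "
from station import r
print(r.finish_job())"
```

```text
the job is handed in; nothing more can be done
None
```

The job is handed in at about 28 s of the 72 s. The lid is shut and the wedge hangs on the empty peg at the right-hand (−y) end of the rack.

**What I did**
- **Drawing:** I worked the wedge out in eight tugs of 10–15 mm, each followed by a short rest.
- **Laying down and regrasping:** I laid it flat on a clear patch of bench and let go. I then took it again about 45 mm from its middle, towards the thin end, which left the hole free.
- **Hanging:** I fed the hole over the peg to about 40 mm from its root, let the peg take the weight, opened the gripper and backed away.

**Last checks**
- **Lid:** The depth picture gives its top as level to under 1 mrad, at about 90 mm, so it is fully shut.
- **Wedge:** It hangs well down the peg with the peg showing through the hole, and did not move between two pictures a second apart. The gripper was open and clear, with the wrist force near zero.
- **Other items:** Everything I compared on the bench shifted by 0.6 px or less. That is within the method's error, because the fixed spanner read 0.5 px as well.
- **Disagreements:** My first estimate of the peg tip was about 5 mm off. I corrected it from the pictures before feeding the wedge on. Nothing failed in the last checks.

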